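# Set the iris of the light base to mark 3

## Robot

A 6-joint arm with a two-finger parallel gripper is mounted at the origin on the work surface; the furniture and walls round the work are solid. World frame = base frame: x ahead of the robot, y to its left, z up, the work surface at z = 0. Lengths are in m, angles in rad, forces in N, time in s.
With the tool pointing down it reaches from about 0.425 to 0.95 m from the base axis. Payload 3.5 kg.
Tool frame: the origin (TCP) lies midway between the tips of the shut fingers; the grasp point (between the pads) lies 19 mm behind it; x points along the fingers, y is the direction in which the jaws open and shut, and the axes are right-handed (so a half turn about x gives the same grasp; the last joint's range is limited). The gripper opens to 85 mm and grips with 20 to 120 N. Pads are 22 mm wide; open, the fingers measure 114 mm over their backs; the gripper's body (76 mm by 85 mm) begins 54 mm behind the grasp point. The pads swing forward as they close: fully open they stand 13 mm farther back than shut.
Start: joints at [-0.15, 0.286, 1.577, -0, 1.279, -0.15], TCP at [0.675, 0, 0.206] pointing down, gripper open.
Joint ranges: [-2.77, 2.77], [-0.9, 2.22], [0.21, 2.48], [-1.53, 4.67], [0.24, 2.81], [-2.84, 2.84]. Speed limits (rad/s): [2.79, 2.79, 3.14, 3.14, 3.14, 3.14].

## Interface

Orientations are given as a unit quaternion [x, y, z, w].
In Python, from plant import ctrl, vision gives the robot as it stands. The module is installed in compiled form; this text tells all that it offers.
- The arm moves only by the tool play_rows, never from a script. Its arguments are lists of equal length, an entry for each row: "claw": the closure in counts, from 0 (fully open) to 255 (shut); "travel": the shift along the tool's x, y, z in m, a list of three; "dr": the turn, a rotation vector about the tool's x, y, z in rad, a list of three. In form: {"claw": [claw, ...], "travel": [[tx, ty, tz], ...], "dr": [[wx, wy, wz], ...]}. A call has 1 to 20 rows; each row is the pose to reach, as a shift and turn from the pose measured when the call began, along the tool's axes at that moment; what a row does not reach only later rows make up. A row lasts 1/10 s, in which the tool goes at most 50 mm and 8.59 degrees, less where a joint would pass 70% of its speed; a pose out of reach is approached as far as the arm can. A call with a gripper value outside its range is refused whole. The fingers move at their own pace and stop on an object; "force" is the grip in N (left out, the last holds). Time passes only in rows, so rows that repeat a pose let the fingers close. It gives the time, the measured TCP pose, the force and the opening at its end, in the units of the state.
- ctrl.get_state(): the state, without advancing time (a new reading comes with each control period).
- vision.read_camera(name): name is "scene" or "side" or "wrist"; returns a dict with "img" (420x560x3 uint8, red, green, blue), "range_z" (420x560 float32, m along the optical axis (not along the pixel's ray), 0 where there is no reading), "K" (3x3 intrinsics, pixels), "distortion" ([k1, k2, p1, p2, k3] as OpenCV has them; the pictures are not rectified), "world_to_cam" (4x4, takes a point from world to camera coordinates). Camera axes: x right, y up, looking along -z (the intrinsics and any distortion apply to the point x, -y, -z); pixel columns grow to the right and rows downward; lengths in m; the calibration is good to about 2 mm. A picture is of the moment at which its call begins.
- ctrl.sign_off(): hands the job in, once; it reports no verdict.
The state is a dict: "time": time; "qpos": joint angles; "dq": joint speeds; "joint_efforts": joint torques, N m; "eef_pos": TCP position; "tcp_rot": TCP orientation; "contact_force": force on the tool from outside, world axes, zero at the start; "wrist_torque": the same for the moment, N m; "opening": opening from 0.0 (shut) to 1.0 (fully open).
Only numpy, scipy, OpenCV 4.12 (cv2) and the standard library are available. Lean on these libraries where they do the work, as an engineer would, in place of code of your own. Each camera call takes 0.05 s, during which the arm holds its last target.

## Task

Set the iris diaphragm of the light base for the next photograph, so that the play in its leaves is taken up the usual way: first push the ring's lever round until the iris is wide open against its stop at 8, then push it back the other way until it points at 3 on the scale. Only push the lever gently from the side with the fingers (do not pinch or lift anything), do not shove the base along the bench or disturb the things standing round it, and leave the lever standing at 3 with the hand away.

Things in the scene. Friction and masses are not known exactly. Their poses are not given: they have to be found in the camera images.
- light_base: free-standing light base, 3.5 kg on rubber feet: foot plate 250 x 190 mm, 18 mm high; on it a round white drum, 168 mm across, top with scale plate at 62 mm; behind it a lamp house 78 x 110 mm, 88 mm high. Origin on the bench under the ring's axis; x to the lamp house at the back, y left, z up. Foot plate from x = -90 to 160 mm. Scale with figures 0 to 8 round the drum's front (-x)
- ring_axis (a point): point on the vertical axis of the iris ring, at the height of the lever's rod, 70 mm above the bench. Keep the arm clear of the fixed microscope, 370 mm tall, that stands between the robot and the base's left side (x from 0.27 to 0.48 m, y from 0.0 to 0.4 m in the robot's frame)
- lever_middle (a point): on the lever's centre line, 108 mm from the axis. The lever is a straight level round steel rod, 7 mm thick, 70 mm above the bench, running radially out of the black iris ring (100 mm across, top at 75 mm) over the scale and past the drum's edge (84 mm from the axis) to a black ball. Free at both sides and 52 mm down to the foot plate from 86 to 125 mm from the axis
- lever_ball (a point): centre of the black ball, 17 mm across, at the lever's end, 134 mm from the axis, 70 mm above the bench; the lever turns with the ring about ring_axis and is itself the pointer read on the scale
- mark_3 (a point): middle of the line of figure 3, on the scale plate (62 mm high), 58 mm from the axis
- mark_8 (a point): middle of the line of figure 8 (wide open), on the scale plate, 58 mm from the axis
- iris_ring (a joint): ring and lever angle: 0 = lever at figure 0 (closed stop), growing counter-clockwise from above (to the right seen from the front), 0.2094 rad per figure, 0.628 at figure 3, 1.676 at 8 (wide-open stop). In the base's frame the lever points 2.304 rad + this value from x towards y. About 0.12 N m of friction (1.1 N at lever_middle); it stays where it is left
- culture_dish: round culture dish, 55 mm across, 14 mm high, loose, left of the base; leave it alone. Origin at the centre of its underside
- dropper_bottle: small brown dropper bottle with a black teat, 30 mm across, 68 mm high, loose, behind the dish to the left; leave it alone. Origin at the centre of its underside
- sample_jar: white sample jar with an orange screw lid, 46 mm across, 56 mm high, loose, right of the base; leave it alone. Origin at the centre of its underside

How it is judged:
On the way, in this order (a step that is already met when the one before it is completed fails the run):
1. the lever has been pushed round to the wide-open stop at 8 (value of joint iris_ring above 1.62 rad), for 0.1 s.
2. the lever has been brought back to figure 3 (value of joint iris_ring between 0.558 and 0.698 rad), for 0.2 s.
At the end, for the whole second after the job is handed in: the lever rests within 4 degrees (a third of a division) of figure 3, after it had been at the wide-open stop (within 3 degrees); the base stands flat within 15 mm of where it stood, and the dish, bottle and jar within 15 mm of where they stood (all of step 2 and distance of each of light_base, culture_dish, dropper_bottle, sample_jar from where it was at the start of the episode below 0.015 m and angle between light_base's own z axis and vertical below 0.03 rad); the robot touches nothing.
It fails at once if the light base was shoved more than 15 mm along the bench or lifted (distance of light_base from where it was at the start of the episode above 0.015 m).
It fails at once if the light base was tipped (angle between light_base's own z axis and vertical above 0.06 rad).
It fails at once if the fingers pressed on the base or its lever with more than 30 N (contact force between the fingers and light_base above 30 N).
It fails at once if the dish, the dropper bottle or the jar was moved or lifted (distance of any of culture_dish, dropper_bottle, sample_jar from where it was at the start of the episode above 0.015 m).
It also fails if it takes over 67 s, if anything falls off the work surface, if the arm or the gripper's body presses on something with over 40 N, if the wrist force passes 120 N, or if a joint passes its speed limit or range.

## Working session

There is one attempt and no reset: what is moved stays moved. The work goes in short steps, Python scripts to look and compute and a tool call to move; the robot and the scene stay as the last step left them, time stands still between calls to the robot, and variables do not carry over. Pictures are saved under pics/ and viewed, and the job is handed in when it is done.

Besides the shell and the picture viewer there is one more tool, called after ">>>" as name(argument=value, ...) on one line, values as JSON. play_rows: Moves the arm, as the interface text tells. Its arguments: {"type":"object","properties":{"claw":{"type":"array","items":{"type":"number"}},"travel":{"type":"array","items":{"type":"array","items":{"type":"number"}}},"dr":{"type":"array","items":{"type":"array","items":{"type":"number"}}},"force":{"type":"number"}},"required":["claw","travel","dr"]}

```bash
mkdir -p pics; python3 - <<'E'
from plant import ctrl, vision
import cv2,numpy as np
for n in ["scene","side","wrist"]:
    d=vision.read_camera(n); cv2.imwrite(f"pics/{n}0.png",d["img"][:,:,::-1]); np.savez(f"{n}0.npz",**d)
    W=d["world_to_cam"]; print(n,d["K"][0,0],d["distortion"],np.linalg.inv(W)[:3,3].round(3), -np.linalg.inv(W)[:3,2].round(2))
print(ctrl.get_state())
E
```

```text
scene 413.04747481302053 [-0.05016454  0.          0.          0.          0.        ] [0.323 0.557 0.68 ] [ 0.41 -0.58 -0.7 ]
side 417.815207195656 [-0.10660002  0.          0.          0.          0.        ] [0.621 0.837 0.434] [ 0.08 -0.91 -0.41]
wrist 317.5333259696947 [0.00913319 0.         0.         0.         0.        ] [0.675 0.069 0.372] [-0.   -0.27 -0.96]
{'time': 0.15, 'qpos': array([-1.49985485e-01,  2.86994760e-01,  1.57785323e+00, -1.61772361e-05,
        1.27858948e+00, -1.50001716e-01]), 'dq': array([ 5.87265016e-04, -2.07202724e-03, -2.54218302e-03,  2.25623351e-05,
        6.26126636e-04,  2.75306836e-04]), 'joint_efforts': array([ 7.91554030e-04, -4.06602967e+01, -2.93140125e+01, -8.94972595e-05,
        3.96185191e-03, -2.97825103e-06]), 'eef_pos': array([6.74439161e-01, 1.19836187e-04, 2.04536466e-01]), 'tcp_rot': array([ 0.49960305,  0.50052671, -0.50038608,  0.49948332]), 'contact_force': array([ 0.21168977, -0.06145203,  0.24290508]), 'wrist_torque': array([-0.00117007, -0.01497607, -0.00364214]), 'opening': 1.0023821234898636}
```

View pics/scene0.png

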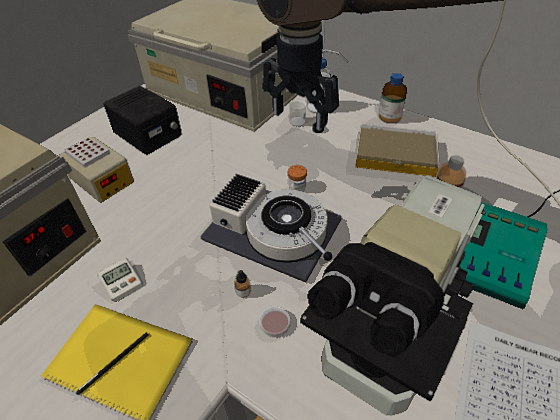

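View pics/side0.png

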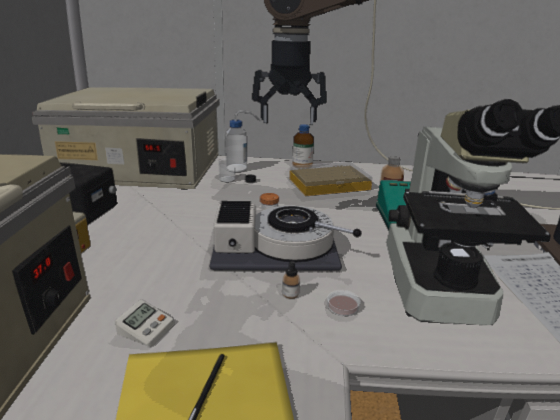

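View pics/wrist0.png

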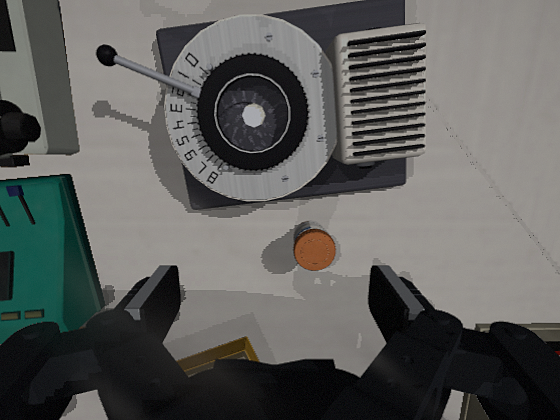

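The wrist view shows the lever ball at (107,55), the ring centre near (253,115), the scale with 0 at (193,60) and 8 at (213,180), and the jar at (315,250). In the scene view the dish is at (275,322) and the bottle at (242,284).

```bash
cat > h.py <<'E'
import numpy as np,cv2
def load(n): return dict(np.load(n+".npz"))
def ray(d,px,z):
    px=np.asarray(px,float).reshape(-1,1,2)
    u=cv2.undistortPoints(px,d["K"],d["distortion"]).reshape(-1,2)
    T=np.linalg.inv(d["world_to_cam"]); v=np.c_[u[:,0],-u[:,1],-np.ones(len(u))]@T[:3,:3].T; c=T[:3,3]
    return (c+v*((z-c[2])/v[:,2])[:,None])
def proj(d,P):
    P=np.atleast_2d(P); q=P@d["world_to_cam"][:3,:3].T+d["world_to_cam"][:3,3]
    q=q*[1,-1,-1]; return cv2.projectPoints(q.reshape(-1,1,3),np.zeros(3),np.zeros(3),d["K"],d["distortion"])[0].reshape(-1,2)
def circ(p):
    A=np.c_[2*p,np.ones(len(p))]; s=np.linalg.lstsq(A,(p**2).sum(1),rcond=None)[0]
    return s[:2],np.sqrt(s[2]+s[:2]@s[:2])
def topview(d,c,z,half=.16,s=2000):
    # world +x right, +y up
    n=int(2*half*s); j,i=np.meshgrid(np.arange(n),np.arange(n))
    P=np.c_[(c[0]-half+j/s).ravel(),(c[1]+half-i/s).ravel(),np.full(n*n,z)]
    m=proj(d,P).reshape(n,n,2).astype(np.float32)
    return cv2.remap(d["img"],m[...,0],m[...,1],cv2.INTER_LINEAR)
E
python3 - <<'E'
from h import *
d=load("wrist0")
hsv=cv2.cvtColor(d["img"],cv2.COLOR_RGB2HSV); V=hsv[...,2]
c=ray(d,[[253,115]],.075)[0]; print(c)
im=topview(d,c,.075,.15,2000); 
cv2.imwrite("pics/top75.png",im[:,:,::-1])
# ring outer edge: radial scan for dark->bright
c2=c[:2].copy()
for it in range(4):
  pts=[]
  for a in np.radians(np.arange(0,360,3)):
    r=np.arange(.035,.075,.0005); P=np.c_[c2[0]+r*np.cos(a),c2[1]+r*np.sin(a),np.full(len(r),.075)]
    q=proj(d,P).astype(np.float32); v=cv2.remap(V,q[:,0].copy(),q[:,1].copy(),cv2.INTER_LINEAR).ravel()
    k=np.where((v[:-1]<110)&(v[1:]>=110)&(r[1:]>.042))[0]
    if len(k): pts.append(P[k[0],:2])
  pts=np.array(pts)
  for _ in range(5):
    cc,R=circ(pts); e=abs(np.hypot(*(pts-cc).T)-R); pts=pts[e<max(.0015,2*np.std(e))]
  c2=cc
print("ring",c2,R,len(pts))
m=(V<60).astype(np.uint8); n,l,s,ce=cv2.connectedComponentsWithStats(m[30:85,85:130])
for k in range(1,n):
  if s[k,4]>50: b=ray(d,[ce[k]+[85,30]],.07)[0]; print("ball",ce[k]+[85,30],s[k],b,np.hypot(*(b[:2]-c2)),np.arctan2(*(b[:2]-c2)[::-1]))
E
```

```text
[0.65573501 0.07757406 0.075     ]
ring [0.65285514 0.07656723] 0.0519021801101135 79
ball [105.9787234   54.80851064] [ 11  15  22  21 329] [0.52958601 0.12683358 0.07      ] 0.133123944814034 2.7543997972972254
```

View pics/top75.png

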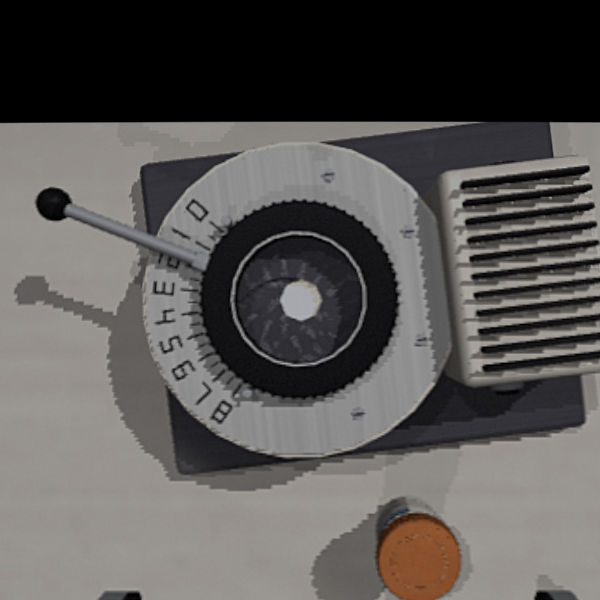

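```bash
python3 - <<'E'
from h import *
d=load("wrist0"); c=np.array([.6529,.0766])
g=cv2.cvtColor(d["img"],cv2.COLOR_RGB2GRAY)
# plate edges: scan across
def edge(pts_line,nrm,z,half=6):
    out=[]
    for p in pts_line:
        t=np.arange(-half,half,.25); q=(p+t[:,None]*nrm).astype(np.float32)
        v=cv2.remap(g,q[:,0].copy(),q[:,1].copy(),cv2.INTER_LINEAR).ravel().astype(float)
        out.append(q[np.argmax(abs(np.convolve(v,[1,1,1,1,-1,-1,-1,-1],'same'))[4:-4])+4])
    P=ray(d,out,z)[:,:2]
    return cv2.fitLine(P.astype(np.float32),cv2.DIST_HUBER,0,.001,.001).ravel()
for a,b in [((225,207),(395,186)),((159,40),(168,80)),((188,185),(191,203))]:
    a=np.array(a,float);b=np.array(b,float); n=np.array([-(b-a)[1],(b-a)[0]])/np.hypot(*(b-a))
    L=edge([a+(b-a)*s for s in np.linspace(0,1,30)],n,.018)
    print(L, np.arctan2(L[1],L[0]))
# figure3 radial dark scan around scale at r=.058
im=topview(d,c,.062,.1,6000); n=im.shape[0]
pol=np.zeros((260,900,3),np.uint8)
th=np.linspace(2.2,4.4,900); r=np.linspace(.085,.045,260)
P=np.array([[c[0]+rr*np.cos(t),c[1]+rr*np.sin(t),.062] for rr in r for t in th])
m=proj(d,P).reshape(260,900,2).astype(np.float32)
pol=cv2.remap(d["img"],m[...,0],m[...,1],cv2.INTER_CUBIC)
for k in range(9):
    t=2.304+.118+.2094*k; x=int((t-2.2)/2.2*899); pol[250:,x]=[255,0,0]; pol[:5,x]=[255,0,0]
cv2.imwrite("pics/polar.png",cv2.resize(pol,(800,260))[:,:,::-1])
# objects
for nme,px,z in [("jar",(315,252),.056)]: print(nme,ray(d,[px],z))
s=load("scene0")
print("dish",ray(s,[(275,322)],.007),"bottle",ray(s,[(242,289)],.02),"jar",ray(s,[(297,172)],.056))
E
```

```text
[ 0.99584395  0.09107608  0.68853897 -0.01240631] 0.09120247
[ 0.20517029 -0.97872627  0.5597176   0.13084039] -1.3641586
[ 0.10847314 -0.9940994   0.5760488  -0.00494053] -1.4621093
jar [[ 0.71838635 -0.06159368  0.056     ]]
dish [[0.55563163 0.26294779 0.007     ]] bottle [[0.64223484 0.24653956 0.02      ]] jar [[ 0.71497134 -0.05821046  0.056     ]]
```

View pics/polar.png

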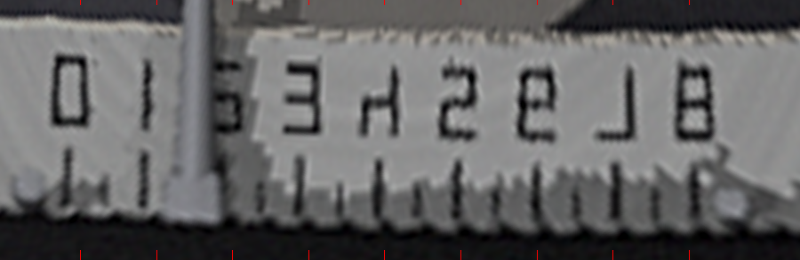

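```bash
python3 - <<'E'
from h import *
from scipy.optimize import least_squares
d=load("wrist0"); V=cv2.cvtColor(d["img"],cv2.COLOR_RGB2HSV)[...,2]
c2=np.array([.6529,.0766])
# drum edge on side over the dark plate
for it in range(5):
  pts=[]
  for a in np.radians(np.r_[np.arange(45,145,2),np.arange(215,330,2)]):
    r=np.arange(.07,.1,.0004); P=np.c_[c2[0]+r*np.cos(a),c2[1]+r*np.sin(a),np.full(len(r),.062)]
    q=proj(d,P).astype(np.float32); v=cv2.remap(V,q[:,0].copy(),q[:,1].copy(),cv2.INTER_LINEAR).ravel().astype(float)
    k=np.where((v[:-1]>130)&(v[1:]<=130))[0]
    if len(k): pts.append(P[k[0],:2])
  pts=np.array(pts)
  for _ in range(8):
    cc,R=circ(pts); e=abs(np.hypot(*(pts-cc).T)-R); pts=pts[e<max(.0012,2*np.std(e))]
  c2=cc
print("drum",c2,R,len(pts))
c=np.array([.6529,.0766]); k=np.array([0,1,3,4,5,6,7,8]); x=np.array([67,144,300,380,458,536,615,694])
th=2.2+x/800*2.2; T=c+.0575*np.c_[np.cos(th),np.sin(th)]
def f(p,fix=None):
    a=2.304+p[2]+.2094*k; u=T-p[:2]; return np.r_[u[:,1]*np.cos(a)-u[:,0]*np.sin(a)]
s=least_squares(f,[*c,.11]); print("ticks",s.x,abs(s.fun).max())
for C in [c2,(c2+s.x[:2])/2]:
    s2=least_squares(lambda y:f([*C,y[0]]),[.11]); print(C,s2.x,s2.fun.round(4), "tick r",np.hypot(*(T-C).T).round(4))
b=np.array([.52959,.12683])
for C in [c,c2,s.x[:2]]: print(np.hypot(*(b-C)),np.arctan2(*(b-C)[::-1]))
for n in ["scene0","side0"]:
  e=load(n); V=cv2.cvtColor(e["img"],cv2.COLOR_RGB2HSV)[...,2]; q=proj(e,[[*b,.07]])[0].astype(int); print(n,q)
  w=V[q[1]-14:q[1]+15,q[0]-14:q[0]+15]; nn,l,st,ce=cv2.connectedComponentsWithStats((w<50).astype(np.uint8))
  for j in range(1,nn):
    if st[j,4]>25: print(st[j],ray(e,[ce[j]+q-14],.07))
E
```

```text
drum [0.65541299 0.07853829] 0.08187568694189573 77
ticks [0.65471816 0.07737347 0.11074161] 0.0001456474545262175
[0.65541299 0.07853829] [0.1253602] [ 0.0005  0.0005  0.0003  0.0003  0.     -0.0003 -0.0005 -0.0007] tick r [0.0581 0.0587 0.0598 0.0602 0.0605 0.0607 0.0607 0.0605]
[0.65506557 0.07795588] [0.11811269] [ 0.0003  0.0002  0.0001  0.0002  0.     -0.0002 -0.0003 -0.0003] tick r [0.0582 0.0587 0.0595 0.0598 0.06   0.0601 0.06   0.0599]
0.13314807170965717 2.7547684570210373
0.13477207863346366 2.775123470382334
0.1345474034009497 2.7651904018052704
scene0 [327 256]
[ 8  0  7  7 33] [[0.54891466 0.1061082  0.07      ]]
[ 0  7  9 20 86] [[0.54678799 0.13794587 0.07      ]]
[ 12   8  17  21 185] [[0.50871875 0.13245712 0.07      ]]
[11 10  8  9 59] [[0.52980128 0.12595853 0.07      ]]
side0 [357 232]
[10 11  8  8 45] [[0.53072479 0.12605111 0.07      ]]
```

```bash
python3 - <<'E'
from h import *
for n in ["side0","scene0"]:
    d=load(n); T=np.linalg.inv(d["world_to_cam"])
    for r,c in ([(2,340),(8,330),(15,345),(5,310),(20,280),(40,290),(60,290),(78,290),(95,265),(115,265)] if n=="side0" else [(3,450),(5,400),(10,350),(8,300),(50,300)]):
        z=float(d["range_z"][r,c]); u=cv2.undistortPoints(np.array([[[c,r]]],float),d["K"],d["distortion"]).ravel()
        print(n,r,c,(T@[u[0]*z,-u[1]*z,-z,1])[:3].round(3), z)
# microscope top extent via scene depth
d=load("scene0"); T=np.linalg.inv(d["world_to_cam"]); rr,cc=np.mgrid[0:420,0:560]; z=d["range_z"]
u=cv2.undistortPoints(np.c_[cc.ravel(),rr.ravel()].astype(float).reshape(-1,1,2),d["K"],d["distortion"]).reshape(-1,2); z=z.ravel()
P=np.c_[u[:,0]*z,-u[:,1]*z,-z]@T[:3,:3].T+T[:3,3]
m=(z>0)&(P[:,0]>.2)&(P[:,0]<.51)&(P[:,1]>-.1)&(P[:,1]<.45)&(P[:,2]>.12)&(P[:,2]<.5)
Q=P[m]; 
for h in (.12,.2,.3): q=Q[Q[:,2]>h]; print(h,q.min(0).round(3),q.max(0).round(3))
E
```

```text
side0 2 340 [0.59  0.07  0.471] 0.679855227470398
side0 8 330 [ 0.605 -0.029  0.464] 0.7734697461128235
side0 15 345 [ 0.549 -0.542  0.464] 1.2349612712860107
side0 5 310 [0.641 0.061 0.465] 0.6938906311988831
side0 20 280 [0.695 0.026 0.44 ] 0.7406971454620361
side0 40 290 [0.675 0.032 0.405] 0.7476038932800293
side0 60 290 [0.674 0.037 0.37 ] 0.7575197815895081
side0 78 290 [0.674 0.012 0.335] 0.7946864366531372
side0 95 265 [0.722 0.013 0.301] 0.8111320734024048
side0 115 265 [0.722 0.011 0.261] 0.8299280405044556
scene0 3 450 [0.433 0.082 0.524] 0.4310222566127777
scene0 5 400 [0.491 0.071 0.508] 0.47238537669181824
scene0 10 350 [0.569 0.04  0.478] 0.5439935922622681
scene0 8 300 [0.635 0.061 0.475] 0.5614084601402283
scene0 50 300 [0.654 0.03  0.398] 0.6410018801689148
0.12 [0.28  0.041 0.121] [0.51  0.384 0.5  ]
0.2 [0.319 0.041 0.2  ] [0.51  0.384 0.5  ]
0.3 [0.319 0.046 0.3  ] [0.51  0.384 0.5  ]
```

>>> play_rows(claw=[255,255,255,255,255,255,255,255,255,255,255,255], travel=[[0,0,-0.02],[0,-0.02,-0.04],[0,-0.03,-0.06],[0,-0.05,-0.08],[0,-0.07,-0.1],[0,-0.09,-0.12],[0,-0.11,-0.14],[0,-0.114,-0.143],[0,-0.114,-0.143],[0,-0.114,-0.143],[0,-0.114,-0.143],[0,-0.114,-0.143]], dr=[[0,0,0],[0,0,0],[0,0,0],[0,0,0],[0,0,0],[0,0,0],[0,0,0],[0,0,0],[0,0,0],[0,0,0],[0,0,0],[0,0,0]])

```text
time: 1.35
eef_pos: [0.561, 0.1424, 0.2046]
tcp_rot: [-0.5, -0.5, 0.501, -0.499]
contact_force: [0.6, 0.6, 0.1]
opening: -0.003
```

```bash
python3 - <<'E'
from h import *
from plant import ctrl,vision
def cloud(d):
    T=np.linalg.inv(d["world_to_cam"]); rr,cc=np.mgrid[0:420,0:560]; z=d["range_z"].ravel()
    u=cv2.undistortPoints(np.c_[cc.ravel(),rr.ravel()].astype(float).reshape(-1,1,2),d["K"],d["distortion"]).reshape(-1,2)
    P=np.c_[u[:,0]*z,-u[:,1]*z,-z]@T[:3,:3].T+T[:3,3]; return P[z>0]
# microscope from the first pics
Q=np.vstack([cloud(load("scene0")),cloud(load("side0"))])
for x in np.arange(.26,.52,.02):
    m=(abs(Q[:,0]-x)<.01)&(Q[:,1]>-.05)&(Q[:,1]<.45)&(Q[:,2]<.42)
    print(round(x,2),[ (round(float(Q[m&(abs(Q[:,1]-y)<.025)][:,2].max()),2) if (m&(abs(Q[:,1]-y)<.025)).any() else None) for y in np.arange(-.025,.4,.05)])
A=[]
for n in ["scene","side"]:
    d=vision.read_camera(n); cv2.imwrite(f"pics/{n}1.png",d["img"][:,:,::-1]); A.append(cloud(d))
A=np.vstack(A)
print("arm")
for x in np.arange(.3,.62,.02):
    m=(abs(A[:,0]-x)<.01)&(abs(A[:,1]-.05)<.2)&(A[:,2]>.385); q=A[m]
    if len(q): print(round(x,2),len(q),q.min(0).round(3),q.max(0).round(3))
print(ctrl.get_state()["qpos"].round(3))
E
```

```text
0.26 [0.06, 0.02, 0.01, 0.01, 0.0, 0.0, 0.0, 0.0, 0.0]
0.28 [0.06, 0.03, 0.1, -0.36, 0.18, 0.19, 0.19, 0.19, 0.0]
0.3 [0.06, 0.06, 0.14, 0.06, 0.19, 0.19, 0.19, 0.19, 0.0]
0.32 [0.05, 0.25, 0.27, 0.27, 0.29, 0.29, 0.34, 0.35, 0.35]
0.34 [None, 0.26, 0.27, 0.27, 0.32, 0.33, 0.35, 0.36, 0.37]
0.36 [None, 0.26, 0.27, 0.27, 0.32, 0.33, 0.35, 0.36, 0.37]
0.38 [None, 0.26, 0.27, 0.27, 0.32, 0.33, 0.35, 0.35, 0.0]
0.4 [None, 0.26, 0.27, 0.27, 0.32, 0.33, 0.35, 0.36, 0.37]
0.42 [0.05, 0.26, 0.27, 0.27, 0.32, 0.33, 0.35, 0.36, 0.37]
0.44 [0.05, 0.09, 0.11, 0.06, 0.19, 0.19, 0.34, 0.34, 0.0]
0.46 [0.0, 0.06, 0.1, 0.06, 0.18, 0.18, 0.18, 0.19, 0.0]
0.48 [0.0, 0.0, 0.0, 0.0, 0.18, 0.18, 0.18, 0.18, 0.0]
0.5 [0.0, 0.0, 0.0, 0.0, 0.0, 0.0, 0.0, 0.0, 0.01]
arm
0.32 591 [0.315 0.165 0.522] [0.33 0.18 0.57]
0.34 1716 [0.33  0.164 0.516] [0.35  0.18  0.574]
0.36 1659 [0.35  0.163 0.508] [0.37  0.181 0.57 ]
0.38 1590 [0.37  0.164 0.502] [0.39  0.181 0.566]
0.4 1500 [0.39  0.159 0.495] [0.41  0.18  0.562]
0.42 1423 [0.41  0.154 0.486] [0.43  0.18  0.558]
0.44 1726 [0.43  0.122 0.473] [0.45  0.191 0.553]
0.46 1752 [0.45  0.134 0.471] [0.47  0.193 0.548]
0.48 1715 [0.47  0.161 0.463] [0.49  0.195 0.546]
0.5 1636 [0.49  0.167 0.457] [0.51  0.196 0.543]
0.52 2052 [0.51  0.098 0.385] [0.53  0.199 0.537]
0.54 3025 [0.53  0.096 0.385] [0.55  0.202 0.531]
0.56 2716 [0.55  0.111 0.385] [0.57  0.203 0.525]
0.58 1977 [0.57  0.098 0.385] [0.59  0.204 0.52 ]
0.6 503 [0.59  0.09  0.385] [0.605 0.202 0.505]
[0.073 0.078 1.818 0.    1.248 0.074]
```

View pics/side1.png

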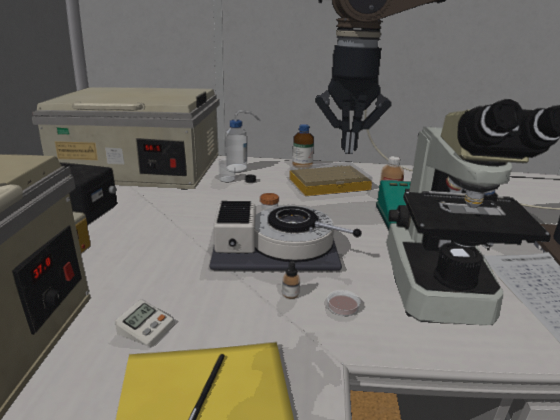

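View pics/scene1.png

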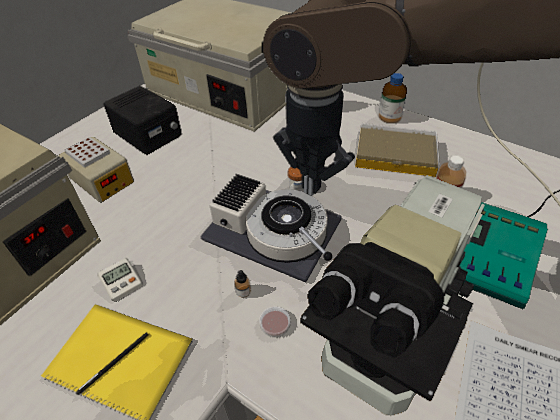

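The arm's forearm would sit over the microscope with the tool straight down (forearm's left face is at y≈0.18). I'll lean the hand about world x by 0.73 rad, so the wrist goes to −y and the fingers point down and to +y.

>>> play_rows(claw=[255,255,255,255,255,255,255,255,255,255], travel=[[0,0,-0.005],[0,0,-0.01],[0,0,-0.015],[0,0,-0.02],[0,0,-0.025],[0,0,-0.027],[0,0,-0.027],[0,0,-0.027],[0,0,-0.027],[0,0,-0.027]], dr=[[0,0.1,0],[0,0.2,0],[0,0.3,0],[0,0.4,0],[0,0.5,0],[0,0.6,0],[0,0.7,0],[0,0.73,0],[0,0.73,0],[0,0.73,0]])

```text
time: 2.45
eef_pos: [0.5612, 0.1695, 0.205]
tcp_rot: [0.646, 0.645, -0.29, 0.288]
contact_force: [0.6, -0.5, 0.2]
opening: -0.0
```

```bash
cat >> h.py <<'E'
def cloud(d):
    T=np.linalg.inv(d["world_to_cam"]); rr,cc=np.mgrid[0:420,0:560]; z=d["range_z"].ravel()
    u=cv2.undistortPoints(np.c_[cc.ravel(),rr.ravel()].astype(float).reshape(-1,1,2),d["K"],d["distortion"]).reshape(-1,2)
    P=np.c_[u[:,0]*z,-u[:,1]*z,-z]@T[:3,:3].T+T[:3,3]; return P[z>0]
E
python3 - <<'E'
from h import *
from plant import ctrl,vision
from scipy.spatial.transform import Rotation as R
A=[]
for n in ["scene","side"]:
    d=vision.read_camera(n); cv2.imwrite(f"pics/{n}2.png",d["img"][:,:,::-1]); A.append(cloud(d))
A=np.vstack(A)
for x in np.arange(.3,.66,.03):
    m=(abs(A[:,0]-x)<.015)&(abs(A[:,1]-.05)<.25)&(A[:,2]>.3)&((A[:,1]<.14)|(A[:,2]>.385)); q=A[m]
    if len(q): print(round(x,2),len(q),q.min(0).round(3),q.max(0).round(3))
s=ctrl.get_state(); print(s["qpos"].round(3),s["eef_pos"]); print(R.from_quat(s["tcp_rot"]).as_matrix().round(3), s["contact_force"])
E
```

```text
0.33 1291 [0.316 0.065 0.483] [0.345 0.092 0.548]
0.36 1994 [0.345 0.033 0.464] [0.375 0.087 0.545]
0.39 2081 [0.375 0.022 0.45 ] [0.405 0.079 0.537]
0.42 2150 [ 0.405 -0.017  0.409] [0.435 0.071 0.529]
0.45 2609 [ 0.435 -0.037  0.387] [0.465 0.062 0.518]
0.48 2868 [ 0.465 -0.056  0.372] [0.495 0.069 0.506]
0.51 2899 [ 0.495 -0.062  0.3  ] [0.525 0.105 0.501]
0.54 5283 [ 0.525 -0.023  0.3  ] [0.555 0.11  0.493]
0.57 4332 [ 0.555 -0.003  0.3  ] [0.585 0.109 0.484]
0.6 2116 [ 0.585 -0.006  0.3  ] [0.615 0.103 0.473]
0.63 117 [ 0.615 -0.004  0.3  ] [0.622 0.105 0.451]
[-0.204  0.107  1.919  0.73   1.363 -0.453] [0.56123335 0.1699869  0.20547213]
[[-0.     1.    -0.   ]
 [ 0.666 -0.    -0.746]
 [-0.746 -0.    -0.666]] [-0.66850332  0.8261559  -0.07428127]
```

View pics/scene2.png

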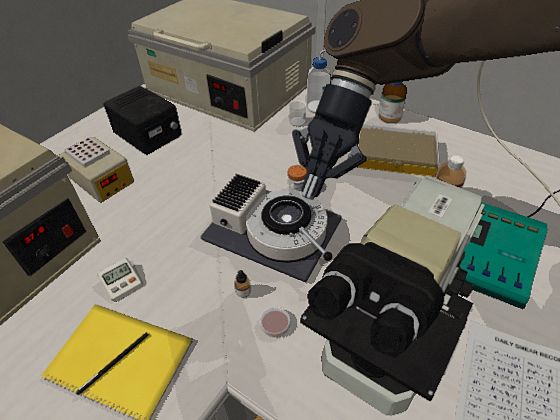

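View pics/side2.png

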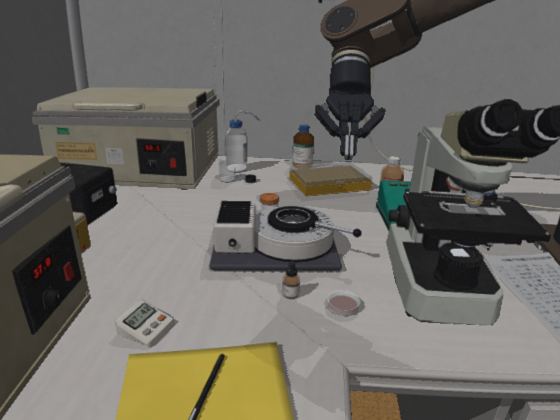

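```bash
python3 - <<'E'
import numpy as np
d1,L2,L3,off,Lt=.178,.48,.556,.101,.274
def arm(tcp,t,phi):
    # t lean from vertical; phi azimuth of horizontal finger direction
    a=np.array([np.sin(t)*np.cos(phi),np.sin(t)*np.sin(phi),-np.cos(t)]); W=np.array(tcp)-Lt*a
    rho=np.hypot(*W[:2]); r=np.sqrt(rho**2-off**2); q1=np.arctan2(W[1],W[0])-np.arctan2(off,r)
    z=W[2]-d1; D=np.hypot(r,z); b=np.arccos((L2**2+D*D-L3**2)/(2*L2*D)); el=np.arctan2(z,r)+b
    E=np.array([L2*np.cos(el),L2*np.sin(el)+d1])
    def w(r_): return np.array([r_*np.cos(q1)-off*np.sin(q1), r_*np.sin(q1)+off*np.cos(q1)])
    out=[]
    sl=(W[2]-E[1])/(r-E[0])
    for rr in np.linspace(.25,r,20):
        xy=w(rr); zz=E[1]+sl*(rr-E[0]); out.append((xy[0],xy[1]+.055,zz-.055*np.sqrt(1+sl*sl)))
    return W,q1,np.array(out)
for name,tcp in [("start",(.56,.167,.045)),("end",(.545,.089,.045))]:
  for t,phi in [(0,90),(42,90),(55,90),(65,90),(42,120),(55,120),(55,135),(65,120)]:
    W,q1,o=arm(tcp,np.radians(t),np.radians(phi))
    g=lambda x:[round(float(np.interp(x,o[:,0],o[:,k])),3) for k in (1,2)]
    print(name,t,phi,W.round(3),round(q1,2),"left-y,bottom-z @.3,.36,.42,.48:",g(.3),g(.36),g(.42),g(.48))
E
```

```text
start 0 90 [0.56  0.167 0.319] 0.12 left-y,bottom-z @.3,.36,.42,.48: [0.192, 0.438] [0.199, 0.395] [0.206, 0.352] [0.213, 0.309]
start 42 90 [ 0.56  -0.016  0.249] -0.21 left-y,bottom-z @.3,.36,.42,.48: [0.094, 0.428] [0.081, 0.369] [0.069, 0.31] [0.056, 0.251]
start 55 90 [ 0.56  -0.057  0.202] -0.28 left-y,bottom-z @.3,.36,.42,.48: [0.073, 0.427] [0.056, 0.356] [0.038, 0.285] [0.021, 0.214]
start 65 90 [ 0.56  -0.081  0.161] -0.32 left-y,bottom-z @.3,.36,.42,.48: [0.061, 0.432] [0.041, 0.348] [0.021, 0.265] [0.001, 0.181]
start 42 120 [0.652 0.008 0.249] -0.14 left-y,bottom-z @.3,.36,.42,.48: [0.114, 0.475] [0.105, 0.424] [0.097, 0.373] [0.088, 0.322]
start 55 120 [ 0.672 -0.027  0.202] -0.19 left-y,bottom-z @.3,.36,.42,.48: [0.1, 0.482] [0.088, 0.424] [0.076, 0.367] [0.065, 0.31]
start 55 135 [0.719 0.008 0.202] -0.13 left-y,bottom-z @.3,.36,.42,.48: [0.118, 0.489] [0.11, 0.437] [0.102, 0.386] [0.094, 0.334]
start 65 120 [ 0.684 -0.048  0.161] -0.22 left-y,bottom-z @.3,.36,.42,.48: [0.092, 0.487] [0.079, 0.424] [0.065, 0.36] [0.052, 0.297]
end 0 90 [0.545 0.089 0.319] -0.02 left-y
[... 314 characters left out ...]
0.351] [-0.024, 0.275] [-0.051, 0.2]
end 65 90 [ 0.545 -0.159  0.161] -0.46 left-y,bottom-z @.3,.36,.42,.48: [0.018, 0.43] [-0.012, 0.342] [-0.042, 0.254] [-0.072, 0.165]
end 42 120 [ 0.637 -0.07   0.249] -0.27 left-y,bottom-z @.3,.36,.42,.48: [0.077, 0.474] [0.061, 0.421] [0.045, 0.368] [0.028, 0.315]
end 55 120 [ 0.657 -0.105  0.202] -0.31 left-y,bottom-z @.3,.36,.42,.48: [0.065, 0.482] [0.045, 0.423] [0.026, 0.363] [0.007, 0.303]
end 55 135 [ 0.704 -0.07   0.202] -0.24 left-y,bottom-z @.3,.36,.42,.48: [0.085, 0.491] [0.07, 0.438] [0.055, 0.384] [0.041, 0.33]
end 65 120 [ 0.669 -0.126  0.161] -0.34 left-y,bottom-z @.3,.36,.42,.48: [0.057, 0.488] [0.037, 0.422] [0.016, 0.356] [-0.005, 0.29]
```

>>> play_rows(claw=[255,255,255,255,255,255,255], travel=[[0,0,0],[0,0,0],[0,0,0],[0,-0.005,0],[0,-0.005,0],[0,-0.005,0],[0,-0.005,0]], dr=[[-0.08,0,-0.07],[-0.16,0,-0.14],[-0.24,0,-0.21],[-0.32,0,-0.28],[-0.39,0,-0.35],[-0.39,0,-0.35],[-0.39,0,-0.35]])

```text
time: 3.25
eef_pos: [0.5563, 0.1707, 0.2056]
tcp_rot: [0.456, 0.791, -0.205, 0.354]
contact_force: [-0.7, -1.1, 0.6]
opening: -0.002
```

```bash
cat > st.py <<'E'
from h import *
from plant import ctrl,vision
from scipy.spatial.transform import Rotation as R
s=ctrl.get_state(); M=R.from_quat(s["tcp_rot"]).as_matrix()
print("t",s["time"],"q",s["qpos"].round(3),"p",s["eef_pos"].round(4),"f",s["contact_force"].round(2)); print(M.round(3))
def tool(dw): return (M.T@np.array(dw)).round(4)
E
python3 - <<'E'
from st import *
print(tool([0,0,-1]), tool(np.array([.556,.1695,.045])-s["eef_pos"]))
d=vision.read_camera("scene"); cv2.imwrite("pics/scene3.png",d["img"][:,:,::-1])
E
```

```text
t 3.25 q [-0.138  0.29   1.704  0.554  1.638 -0.764] p [0.5563 0.1707 0.2056] f [-0.72 -1.1   0.58]
[[-0.334  0.866  0.372]
 [ 0.576  0.5   -0.646]
 [-0.746 -0.001 -0.666]]
[0.7458 0.0014 0.6661] [ 0.1192 -0.0006  0.1076]
```

View pics/scene3.png

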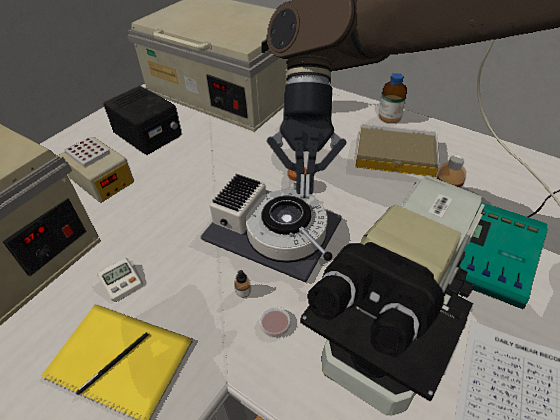

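>>> play_rows(claw=[255,255,255,255,255,255,255,255], travel=[[0.015,0,0.0135],[0.03,0,0.027],[0.045,0,0.0405],[0.06,0,0.054],[0.075,0,0.067],[0.085,0,0.076],[0.085,0,0.076],[0.085,0,0.076]], dr=[[0,0,0],[0,0,0],[0,0,0],[0,0,0],[0,0,0],[0,0,0],[0,0,0],[0,0,0]])

```text
time: 4.1
eef_pos: [0.5561, 0.1704, 0.0915]
tcp_rot: [0.456, 0.791, -0.205, 0.353]
contact_force: [0.1, -1.1, 0.9]
opening: -0.004
```

```bash
python3 - <<'E'
from st import *
print(tool(np.array([.556,.1695,.045])-s["eef_pos"]))
for n in ("scene","side","wrist"):
    d=vision.read_camera(n); im=d["img"].copy()
    cv2.imwrite(f"pics/{n}4.png",im[:,:,::-1])
    if n!="wrist": np.savez(n+"4.npz",**d)
a=cv2.imread("pics/scene4.png")[40:320,180:500]; b=cv2.imread("pics/side4.png")[20:300,200:520]
cv2.imwrite("pics/ab4.png",np.hstack([cv2.resize(a,(400,350)),cv2.resize(b,(400,350))]))
E
```

```text
t 4.1 q [-0.138  0.429  1.756  0.556  1.477 -0.865] p [0.5561 0.1704 0.0915] f [ 0.1  -1.05  0.9 ]
[[-0.334  0.866  0.371]
 [ 0.577  0.5   -0.646]
 [-0.745 -0.002 -0.667]]
[ 0.0342 -0.0004  0.0315]
```

View pics/ab4.png

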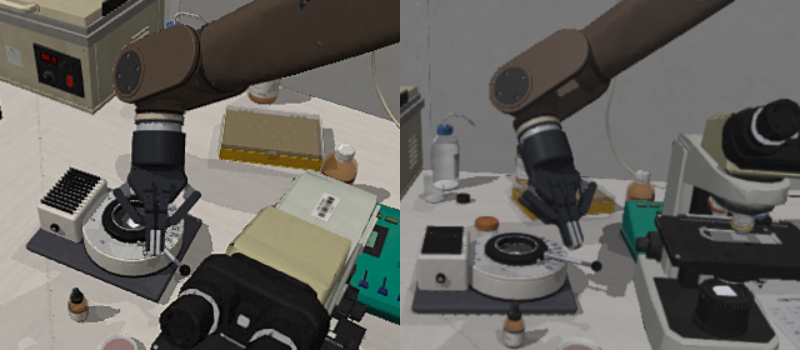

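View pics/wrist4.png

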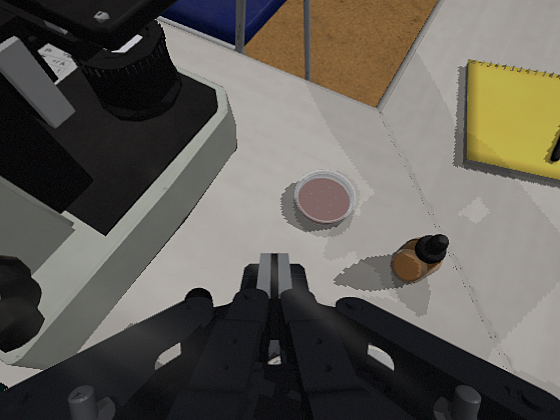

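>>> play_rows(claw=[255,255,255,255,255,255,255,255,255], travel=[[0,0,0],[0,0,0],[0,0,0],[0.003,0,0.006],[0.006,0,0.012],[0.01,-0.001,0.02],[0.014,-0.001,0.028],[0.018,-0.001,0.034],[0.018,-0.001,0.034]], dr=[[0,-0.09,0],[0,-0.175,0],[0,-0.175,0],[0,-0.175,0],[0,-0.175,0],[0,-0.175,0],[0,-0.175,0],[0,-0.175,0],[0,-0.175,0]])

```text
time: 5.15
eef_pos: [0.5618, 0.1577, 0.0548]
tcp_rot: [0.437, 0.757, -0.244, 0.421]
contact_force: [0.7, -0.9, -0.1]
opening: 0.004
```

```bash
cat > look.py <<'E'
from st import *
import sys
k=sys.argv[1]; C=np.array([.6548,.0776]); yaw=.112
P=[]
for n in ("scene","side"):
    d=vision.read_camera(n); im=np.ascontiguousarray(d["img"])
    cv2.imwrite(f"pics/{n}{k}.png",im[:,:,::-1]); np.savez(n+k+".npz",**d)
    # black ball: dark blob whose ray at z=.07 lies ~134 mm from axis
    V=im.max(2); nn,l,st,ce=cv2.connectedComponentsWithStats((V<50).astype(np.uint8))
    for j in range(1,nn):
        if 25<st[j,4]<140 and st[j,2]<15 and st[j,3]<15:
            b=ray(d,[ce[j]],.07)[0,:2]; r=np.hypot(*(b-C)); a=np.arctan2(*(b-C)[::-1])%(2*np.pi)
            if abs(r-.134)<.008 and 2.2<a<4.4: print(n,ce[j].round(1),st[j,2:],"ball",b.round(4),"r",r.round(4),"ang",a.round(3),"joint",(a-2.304-yaw).round(3))
a=cv2.imread(f"pics/scene{k}.png")[130:300,180:380]; b=cv2.imread(f"pics/side{k}.png")[130:300,200:400]
cv2.imwrite(f"pics/ab{k}.png",np.hstack([cv2.resize(a,(400,340),interpolation=cv2.INTER_CUBIC),cv2.resize(b,(400,340),interpolation=cv2.INTER_CUBIC)]))
E
python3 look.py 5
```

```text
t 5.15 q [-0.108  0.416  1.791  0.454  1.314 -0.833] p [0.5618 0.1577 0.0548] f [ 0.65 -0.91 -0.06]
[[-0.265  0.867  0.423]
 [ 0.456  0.499 -0.737]
 [-0.85  -0.002 -0.527]]
scene [327.5 255.9] [ 8  9 58] ball [0.5297 0.1258] r 0.134 ang 2.774 joint 0.358
side [356.8 232.6] [ 8  8 49] ball [0.5306 0.1265] r 0.1334 ang 2.767 joint 0.351
```

View pics/ab5.png

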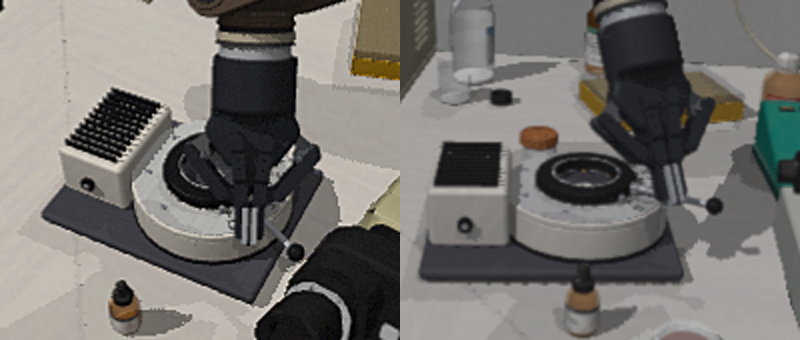

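```bash
cat > plan.py <<'E'
from st import *
C=np.array([.6548,.0776]); yaw=.112
a=M[:,0]; up=-a/(-a[2]); zt=.055
u=M[:2,1]/np.hypot(*M[:2,1]); v=np.array([-u[1],u[0]]); hv=.011/abs(a[2]); hu=.014
def tcp(j,side,gap=0.,rad=.110):   # side +1: finger on cw side(pushing ccw); -1: on ccw side
    th=2.304+yaw+j; l=np.array([np.cos(th),np.sin(th)]); n=side*np.array([np.sin(th),-np.cos(th)])
    h=hu*abs(n@u)+hv*abs(n@v)+.0035+.002+gap
    S=C+rad*l+h*n
    cor=[S+i*hu*u+k*hv*v for i in(-1,1) for k in(-1,1)]; dmin=min(np.hypot(*(q-C)) for q in cor)
    t=np.r_[S-up[:2]*(.07-zt),zt]
    return t,dmin
E
python3 - <<'E'
from plan import *
for j in np.arange(.36,1.66,.0725):
    t,dm=tcp(j,1); print(round(j,3),t.round(4),round(dm,4),tool(t-s["eef_pos"]).round(4).tolist())
E
```

```text
t 5.25 q [-0.108  0.414  1.79   0.454  1.314 -0.833] p [0.5626 0.158  0.0563] f [-0.38 -0.21 -0.01]
[[-0.263  0.866  0.425]
 [ 0.455  0.499 -0.737]
 [-0.851 -0.    -0.526]]
0.36 [0.5562 0.1479 0.055 ] 0.0951 [-0.0018, -0.0106, 0.0055]
0.432 [0.552  0.1409 0.055 ] 0.0946 [-0.0039, -0.0178, 0.0088]
0.505 [0.5482 0.1336 0.055 ] 0.0942 [-0.0062, -0.0247, 0.0126]
0.578 [0.545  0.1259 0.055 ] 0.0938 [-0.0088, -0.0313, 0.0169]
0.65 [0.5423 0.1179 0.055 ] 0.0936 [-0.0118, -0.0376, 0.0216]
0.722 [0.5402 0.1097 0.055 ] 0.0935 [-0.015, -0.0435, 0.0269]
0.795 [0.5388 0.1012 0.055 ] 0.0935 [-0.0185, -0.049, 0.0325]
0.868 [0.5381 0.0926 0.055 ] 0.0936 [-0.0222, -0.054, 0.0385]
0.94 [0.538  0.0838 0.055 ] 0.0938 [-0.0262, -0.0584, 0.045]
1.013 [0.5386 0.075  0.055 ] 0.0941 [-0.0304, -0.0622, 0.0517]
1.085 [0.54   0.0662 0.055 ] 0.0946 [-0.0348, -0.0655, 0.0588]
1.158 [0.542  0.0574 0.055 ] 0.0952 [-0.0393, -0.068, 0.0661]
1.23 [0.5448 0.0488 0.055 ] 0.096 [-0.0439, -0.0699, 0.0737]
1.303 [0.5475 0.0417 0.055 ] 0.0969 [-0.0479, -0.0712, 0.08]
1.375 [0.5504 0.0351 0.055 ] 0.0979 [-0.0516, -0.0719, 0.0861]
1.448 [0.5538 0.0287 0.055 ] 0.0987 [-0.0555, -0.0723, 0.0923]
1.52 [0.5576 0.0224 0.055 ] 0.0979 [-0.0593, -0.0721, 0.0986]
1.593 [0.5619 0.0163 0.055 ] 0.0972 [-0.0632, -0.0714, 0.1049]
```

>>> play_rows(claw=[255,255,255,255,255,255,255,255,255,255,255,255,255,255,255,255], travel=[[-0.001,-0.005,0.003],[-0.002,-0.0106,0.0055],[-0.003,-0.014,0.007],[-0.004,-0.018,0.009],[-0.005,-0.021,0.011],[-0.006,-0.025,0.0125],[-0.0075,-0.028,0.015],[-0.009,-0.031,0.017],[-0.01,-0.0345,0.019],[-0.012,-0.0375,0.0215],[-0.0135,-0.0405,0.024],[-0.015,-0.0435,0.027],[-0.017,-0.046,0.0295],[-0.0185,-0.049,0.0325],[-0.022,-0.054,0.0385],[-0.022,-0.054,0.0385]], dr=[[0,0,0],[0,0,0],[0,0,0],[0,0,0],[0,0,0],[0,0,0],[0,0,0],[0,0,0],[0,0,0],[0,0,0],[0,0,0],[0,0,0],[0,0,0],[0,0,0],[0,0,0],[0,0,0]])

```text
time: 6.85
eef_pos: [0.5385, 0.0913, 0.0552]
tcp_rot: [0.437, 0.756, -0.244, 0.422]
contact_force: [2.2, -1.0, 4.8]
opening: -0.001
```

```bash
python3 look.py 6; python3 - <<'E'
from plan import *
for j in np.r_[np.arange(.94,1.66,.0725),1.63,1.66,1.69,1.72]:
    t,dm=tcp(j,1); print(round(j,3),t.round(4),round(dm,4),tool(t-s["eef_pos"]).round(4).tolist())
E
```

```text
t 6.85 q [-0.221  0.371  1.852  0.409  1.334 -0.925] p [0.5385 0.0913 0.0552] f [ 2.23 -0.99  4.8 ]
[[-0.261  0.867  0.425]
 [ 0.455  0.499 -0.738]
 [-0.851  0.    -0.525]]
scene [345.6 238.6] [ 8  8 54] ball [0.5214 0.0705] r 0.1336 ang 3.195 joint 0.779
side [358.9 220.1] [ 7  7 38] ball [0.5221 0.0708] r 0.1329 ang 3.193 joint 0.777
t 6.95 q [-0.221  0.371  1.852  0.408  1.334 -0.925] p [0.5385 0.0914 0.0552] f [ 1.84 -0.84  5.12]
[[-0.262  0.867  0.425]
 [ 0.454  0.499 -0.738]
 [-0.852  0.    -0.524]]
0.94 [0.538  0.0838 0.055 ] 0.0938 [-0.0032, -0.0042, 0.0056]
1.012 [0.5387 0.0749 0.055 ] 0.0941 [-0.0073, -0.0081, 0.0124]
1.085 [0.54   0.0661 0.055 ] 0.0946 [-0.0117, -0.0113, 0.0194]
1.158 [0.5421 0.0574 0.055 ] 0.0952 [-0.0162, -0.0139, 0.0268]
1.23 [0.5449 0.0488 0.055 ] 0.096 [-0.0208, -0.0157, 0.0343]
1.302 [0.5475 0.0417 0.055 ] 0.0969 [-0.0248, -0.017, 0.0407]
1.375 [0.5504 0.0351 0.055 ] 0.0979 [-0.0285, -0.0177, 0.0468]
1.448 [0.5538 0.0286 0.055 ] 0.0987 [-0.0323, -0.0181, 0.053]
1.52 [0.5576 0.0223 0.055 ] 0.0979 [-0.0362, -0.0179, 0.0593]
1.592 [0.5619 0.0162 0.055 ] 0.0972 [-0.0401, -0.0172, 0.0656]
1.63 [0.5643 0.0132 0.055 ] 0.0968 [-0.0421, -0.0166, 0.0689]
1.66 [0.5664 0.0108 0.055 ] 0.0965 [-0.0437, -0.0161, 0.0715]
1.69 [0.5685 0.0084 0.055 ] 0.0962 [-0.0454, -0.0154, 0.0741]
1.72 [0.5706 0.0061 0.055 ] 0.096 [-0.047, -0.0147, 0.0768]
```

View pics/ab6.png

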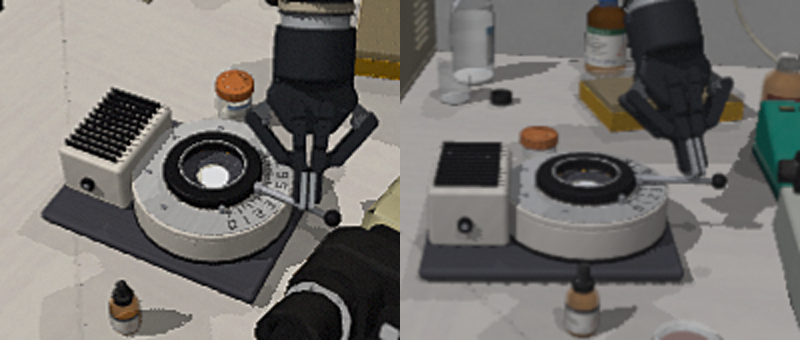

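>>> play_rows(claw=[255,255,255,255,255,255,255,255,255,255,255,255,255,255,255,255], travel=[[-0.0025,-0.003,0.004],[-0.005,-0.006,0.009],[-0.0075,-0.008,0.0125],[-0.0095,-0.01,0.016],[-0.012,-0.0115,0.0195],[-0.014,-0.0125,0.023],[-0.016,-0.014,0.027],[-0.0185,-0.015,0.0305],[-0.021,-0.0157,0.0345],[-0.023,-0.0165,0.0375],[-0.025,-0.017,0.041],[-0.0285,-0.0177,0.047],[-0.0325,-0.018,0.053],[-0.036,-0.018,0.059],[-0.038,-0.0175,0.0625],[-0.038,-0.0175,0.0625]], dr=[[0,0,0],[0,0,0],[0,0,0],[0,0,0],[0,0,0],[0,0,0],[0,0,0],[0,0,0],[0,0,0],[0,0,0],[0,0,0],[0,0,0],[0,0,0],[0,0,0],[0,0,0],[0,0,0]])

```text
time: 8.55
eef_pos: [0.5603, 0.0187, 0.0548]
tcp_rot: [0.437, 0.756, -0.244, 0.422]
contact_force: [0.2, 0.5, 1.1]
opening: -0.006
```

```bash
python3 look.py 7; python3 - <<'E'
from plan import *
for j in np.r_[1.52:1.8:.03]:
    t,dm=tcp(j,1); print(round(j,3),t.round(4),round(dm,4),tool(t-s["eef_pos"]).round(4).tolist())
E
```

```text
t 8.55 q [-0.325  0.426  1.776  0.361  1.383 -0.996] p [0.5603 0.0187 0.0548] f [0.23 0.49 1.09]
[[-0.261  0.867  0.425]
 [ 0.454  0.499 -0.738]
 [-0.852  0.    -0.524]]
scene [351.9 223.3] [ 8  8 47] ball [0.5298 0.0284] r 0.1344 ang 3.517 joint 1.101
side [353.5 211.2] [ 6  7 38] ball [0.5302 0.0287] r 0.1339 ang 3.515 joint 1.099
t 8.65 q [-0.324  0.426  1.777  0.362  1.384 -0.996] p [0.5598 0.0193 0.0548] f [-0.98  0.04  0.2 ]
[[-0.262  0.867  0.425]
 [ 0.455  0.499 -0.738]
 [-0.851  0.    -0.524]]
1.52 [0.5576 0.0223 0.055 ] 0.0979 [0.0018, -0.0004, -0.0033]
1.55 [0.5594 0.0198 0.055 ] 0.0976 [0.0002, -0.0001, -0.0007]
1.58 [0.5612 0.0173 0.055 ] 0.0973 [-0.0015, 0.0002, 0.0019]
1.61 [0.563  0.0148 0.055 ] 0.097 [-0.0031, 0.0006, 0.0045]
1.64 [0.565  0.0124 0.055 ] 0.0967 [-0.0047, 0.0011, 0.0072]
1.67 [0.5671 0.01   0.055 ] 0.0964 [-0.0063, 0.0016, 0.0098]
1.7 [0.5692 0.0076 0.055 ] 0.0962 [-0.0079, 0.0023, 0.0124]
1.73 [0.5714 0.0054 0.055 ] 0.0959 [-0.0096, 0.0031, 0.0151]
1.76 [0.5737 0.0031 0.055 ] 0.0957 [-0.0112, 0.0039, 0.0177]
1.79 [0.576 0.001 0.055] 0.0954 [-0.0128, 0.0049, 0.0203]
```

View pics/ab7.png

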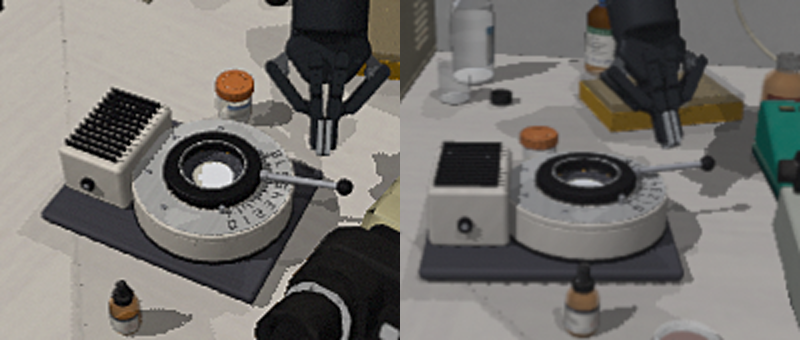

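```bash
python3 - <<'E'
from h import *
from scipy.spatial.transform import Rotation as R
a=np.array([-.261,.454,-.852])
for k,p in (("5",(.5618,.1577,.0548)),("6",(.5385,.0913,.0552)),("7",(.5603,.0187,.0548))):
    for n in ("scene","side"):
        d=load(n+k); q=proj(d,[p,np.array(p)-a*.03]); print(k,n,q.round(1).tolist())
        x0,y0=q[0].astype(int)-[45,45]; im=cv2.resize(d["img"][y0:y0+80,x0:x0+90],None,fx=4.4,fy=4.4,interpolation=cv2.INTER_CUBIC)
        for c,col in zip(q,((255,0,0),(0,255,0))): cv2.circle(im,tuple(((c-[x0,y0])*4.4).astype(int).tolist()),3,col,-1)
        cv2.imwrite(f"/tmp/{k}{n}.png",im[:,:,::-1])
    if k in "56": pass
A=[np.hstack([cv2.imread(f"/tmp/{k}{n}.png") for n in ("scene","side")]) for k in "567"]
cv2.imwrite("pics/tips.png",cv2.resize(np.vstack(A[:2]),(760,680)))
cv2.imwrite("pics/tips7.png",A[2])
E
```

```text
5 scene [[303.6, 264.9], [304.1, 249.7]]
5 side [[340.3, 246.6], [336.9, 230.7]]
6 scene [[332.0, 246.8], [332.8, 232.0]]
6 side [[350.7, 230.7], [347.6, 216.0]]
7 scene [[340.1, 219.4], [340.8, 205.2]]
7 side [[338.4, 214.8], [335.5, 201.2]]
```

View pics/tips.png

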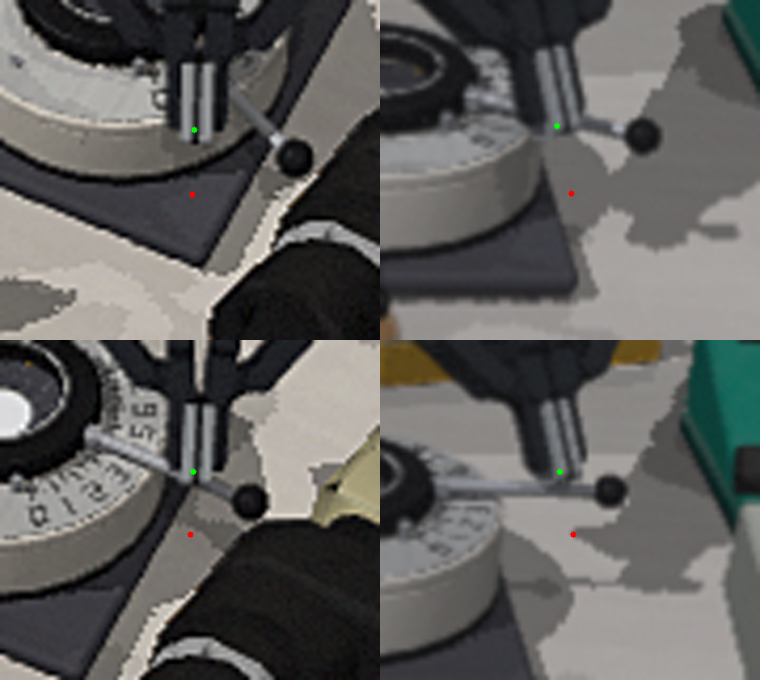

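```bash
python3 - <<'E'
from h import *
a=np.array([-.261,.454,-.852]); p=np.array((.5603,.0187,.0548))
A=np.vstack([cloud(load("scene7")),cloud(load("side7"))])
s=(A-p)@(-a); rad=np.linalg.norm((A-p)-np.outer((A-p)@a,a),axis=1)
u=np.array([.867,.499,0]); v=np.cross(a,u)
for lo in np.arange(-.01,.1,.005):
    m=(rad<.06)&(s>lo)&(s<=lo+.005)&(A[:,2]>.04)
    m2=m&(rad<.03)
    if m.sum(): print(round(lo,3),m.sum(),m2.sum(),"u",((A[m]-p)@u).min().round(3),((A[m]-p)@u).max().round(3),"v",((A[m]-p)@v).min().round(3),((A[m]-p)@v).max().round(3),"z",A[m][:,2].min().round(3))
E
```

```text
-0.01 74 0 u -0.024 0.053 v -0.035 -0.017 z 0.057
-0.005 109 7 u -0.027 0.056 v -0.038 -0.012 z 0.06
0.0 172 36 u -0.027 0.056 v -0.04 -0.004 z 0.06
0.005 157 17 u -0.027 0.058 v -0.037 0.004 z 0.06
0.01 59 0 u -0.021 0.058 v -0.031 0.011 z 0.061
0.015 52 0 u 0.033 0.058 v 0.005 0.022 z 0.06
0.02 45 0 u 0.038 0.057 v 0.015 0.028 z 0.06
0.025 48 30 u -0.006 0.053 v -0.013 0.034 z 0.061
0.03 50 49 u -0.012 0.048 v -0.014 0.034 z 0.064
0.035 64 64 u -0.012 0.017 v -0.014 0.006 z 0.082
0.04 66 66 u -0.013 0.017 v -0.013 0.006 z 0.086
0.045 70 70 u -0.013 0.017 v -0.013 0.006 z 0.093
0.05 65 65 u -0.013 0.017 v -0.014 0.006 z 0.096
0.055 70 70 u -0.013 0.016 v -0.014 0.006 z 0.1
0.06 70 70 u -0.012 0.018 v -0.013 0.009 z 0.103
0.065 78 78 u -0.017 0.025 v -0.016 0.008 z 0.106
0.07 136 117 u -0.029 0.035 v -0.015 0.012 z 0.111
0.075 167 120 u -0.035 0.039 v -0.016 0.011 z 0.115
0.08 174 119 u -0.038 0.042 v -0.016 0.012 z 0.118
0.085 176 86 u -0.041 0.048 v -0.016 0.011 z 0.123
0.09 178 83 u -0.044 0.05 v -0.019 0.014 z 0.126
0.095 187 84 u -0.051 0.054 v -0.019 0.016 z 0.128
```

View pics/tips7.png

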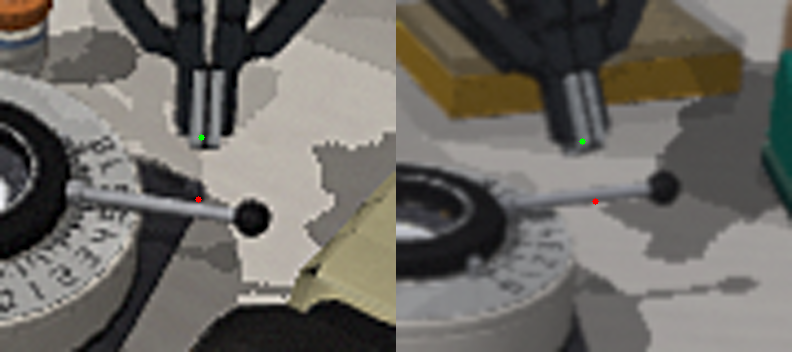

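The images show the real fingertip about 26 mm behind the reported TCP, along the finger. It rode over the lever at joint ≈1.10, and nothing else moved. I'll go back to the other side of the lever and work 27 mm lower.

```bash
sed -i 's/zt=.055/zt=.028/; s/hv=.011/hv=.013/; s/hu=.014/hu=.0145/' plan.py; python3 - <<'E'
from plan import *
for j,g in ((1.1,.012),(1.1,.003)):
    t,dm=tcp(j,1,g); print(t.round(4),round(dm,4))
    for z in (.09,.028): t[2]=z; print(z,tool(t-s["eef_pos"]).tolist())
print("up 35mm",tool([0,0,.035]))
E
```

```text
t 8.65 q [-0.324  0.426  1.777  0.362  1.384 -0.996] p [0.5598 0.0193 0.0548] f [-0.98  0.04  0.2 ]
[[-0.262  0.867  0.425]
 [ 0.455  0.499 -0.738]
 [-0.851  0.    -0.524]]
[0.5268 0.0921 0.028 ] 0.0959
0.09 [0.0117, 0.0078, -0.0863]
0.028 [0.0645, 0.0077, -0.0537]
[0.5301 0.0837 0.028 ] 0.0943
0.09 [0.0071, 0.0064, -0.0787]
0.028 [0.0599, 0.0064, -0.0462]
up 35mm [-0.0298  0.     -0.0184]
```

>>> play_rows(claw=[255,255,255,255,255,255,255,255,255,255,255,255,255,255,255,255], travel=[[-0.015,0,-0.009],[-0.03,0,-0.018],[-0.022,0.002,-0.032],[-0.014,0.003,-0.045],[-0.005,0.005,-0.06],[0.004,0.006,-0.073],[0.012,0.008,-0.086],[0.012,0.008,-0.086],[0.022,0.008,-0.08],[0.032,0.008,-0.074],[0.042,0.008,-0.068],[0.052,0.008,-0.062],[0.06,0.008,-0.057],[0.0645,0.008,-0.054],[0.0645,0.008,-0.054],[0.0645,0.008,-0.054]], dr=[[0,0,0],[0,0,0],[0,0,0],[0,0,0],[0,0,0],[0,0,0],[0,0,0],[0,0,0],[0,0,0],[0,0,0],[0,0,0],[0,0,0],[0,0,0],[0,0,0],[0,0,0],[0,0,0]])

```text
time: 10.25
eef_pos: [0.5272, 0.0924, 0.0283]
tcp_rot: [0.437, 0.756, -0.244, 0.422]
contact_force: [-0.7, 0.3, 0.4]
opening: -0.001
```

```bash
python3 look.py 8; python3 - <<'E'
from plan import *
for j in np.r_[1.1:1.8:.06]:
    t,dm=tcp(j,1); print(round(j,3),t.round(4),round(dm,4),tool(t-s["eef_pos"]).round(4).tolist())
E
```

```text
t 10.25 q [-0.223  0.392  1.885  0.413  1.285 -0.949] p [0.5272 0.0924 0.0283] f [-0.75  0.32  0.43]
[[-0.261  0.867  0.425]
 [ 0.455  0.499 -0.738]
 [-0.851  0.    -0.524]]
t 10.35 q [-0.223  0.391  1.885  0.413  1.285 -0.949] p [0.5275 0.0923 0.0288] f [0.08 0.36 0.16]
[[-0.261  0.867  0.426]
 [ 0.454  0.499 -0.738]
 [-0.852  0.001 -0.524]]
1.1 [0.5313 0.0809 0.028 ] 0.0939 [-0.0055, -0.0024, 0.0104]
1.16 [0.5329 0.0736 0.028 ] 0.0946 [-0.0093, -0.0046, 0.0165]
1.22 [0.5351 0.0664 0.028 ] 0.0953 [-0.0131, -0.0063, 0.0227]
1.28 [0.5373 0.0601 0.028 ] 0.0962 [-0.0165, -0.0076, 0.0283]
1.34 [0.5394 0.0546 0.028 ] 0.0971 [-0.0196, -0.0085, 0.0333]
1.4 [0.5418 0.0491 0.028 ] 0.0981 [-0.0227, -0.0091, 0.0384]
1.46 [0.5446 0.0437 0.028 ] 0.0991 [-0.0259, -0.0094, 0.0435]
1.52 [0.5477 0.0384 0.028 ] 0.0983 [-0.0291, -0.0094, 0.0488]
1.58 [0.5511 0.0332 0.028 ] 0.0976 [-0.0324, -0.009, 0.0541]
1.64 [0.5549 0.0282 0.028 ] 0.0968 [-0.0356, -0.0082, 0.0594]
1.7 [0.559  0.0233 0.028 ] 0.0961 [-0.0389, -0.0071, 0.0647]
1.76 [0.5635 0.0187 0.028 ] 0.0954 [-0.0422, -0.0056, 0.07]
```

View pics/ab8.png

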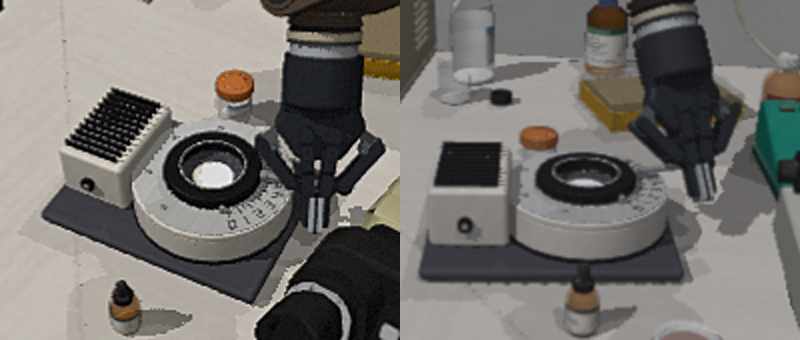

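Finger tip is now below rod height and in front of the lever, with the ball hidden behind it. I'll push on in small steps to about 1.5.

>>> play_rows(claw=[255,255,255,255,255,255,255,255,255,255,255,255,255,255,255,255], travel=[[-0.003,-0.001,0.005],[-0.0055,-0.0025,0.0105],[-0.0075,-0.0035,0.0135],[-0.0095,-0.0045,0.0165],[-0.011,-0.0055,0.0195],[-0.013,-0.0063,0.0225],[-0.015,-0.007,0.0255],[-0.0165,-0.0076,0.0285],[-0.018,-0.008,0.031],[-0.0195,-0.0085,0.0335],[-0.021,-0.0088,0.036],[-0.0225,-0.009,0.0385],[-0.0245,-0.0092,0.041],[-0.026,-0.0094,0.0435],[-0.029,-0.0094,0.049],[-0.029,-0.0094,0.049]], dr=[[0,0,0],[0,0,0],[0,0,0],[0,0,0],[0,0,0],[0,0,0],[0,0,0],[0,0,0],[0,0,0],[0,0,0],[0,0,0],[0,0,0],[0,0,0],[0,0,0],[0,0,0],[0,0,0]])

```text
time: 11.95
eef_pos: [0.5483, 0.0374, 0.0278]
tcp_rot: [0.437, 0.755, -0.244, 0.423]
contact_force: [-0.4, 0.1, 0.5]
opening: -0.002
```

```bash
python3 look.py 9; python3 - <<'E'
from plan import *
for j in np.r_[1.52:1.8:.03]:
    t,dm=tcp(j,1); print(round(j,3),t.round(4),round(dm,4),tool(t-s["eef_pos"]).round(4).tolist())
E
```

```text
t 11.95 q [-0.302  0.439  1.819  0.376  1.324 -0.999] p [0.5483 0.0374 0.0278] f [-0.38  0.11  0.49]
[[-0.26   0.867  0.426]
 [ 0.454  0.499 -0.739]
 [-0.852  0.001 -0.523]]
t 12.05 q [-0.302  0.439  1.82   0.376  1.323 -0.999] p [0.5478 0.0377 0.0275] f [-0.24 -0.84 -0.22]
[[-0.26   0.867  0.426]
 [ 0.454  0.499 -0.738]
 [-0.852  0.001 -0.523]]
1.52 [0.5477 0.0383 0.028 ] 0.0983 [-0.0001, 0.0002, -0.0008]
1.55 [0.5494 0.0357 0.028 ] 0.0979 [-0.0017, 0.0004, 0.0019]
1.58 [0.5511 0.0332 0.028 ] 0.0976 [-0.0033, 0.0006, 0.0045]
1.61 [0.553  0.0306 0.028 ] 0.0972 [-0.0049, 0.0009, 0.0072]
1.64 [0.5549 0.0281 0.028 ] 0.0968 [-0.0066, 0.0014, 0.0098]
1.67 [0.5569 0.0257 0.028 ] 0.0965 [-0.0082, 0.0019, 0.0125]
1.7 [0.559  0.0233 0.028 ] 0.0961 [-0.0098, 0.0025, 0.0152]
1.73 [0.5612 0.0209 0.028 ] 0.0958 [-0.0115, 0.0032, 0.0178]
1.76 [0.5635 0.0186 0.028 ] 0.0954 [-0.0131, 0.0041, 0.0205]
1.79 [0.5658 0.0164 0.028 ] 0.0951 [-0.0147, 0.005, 0.0232]
```

View pics/ab9.png

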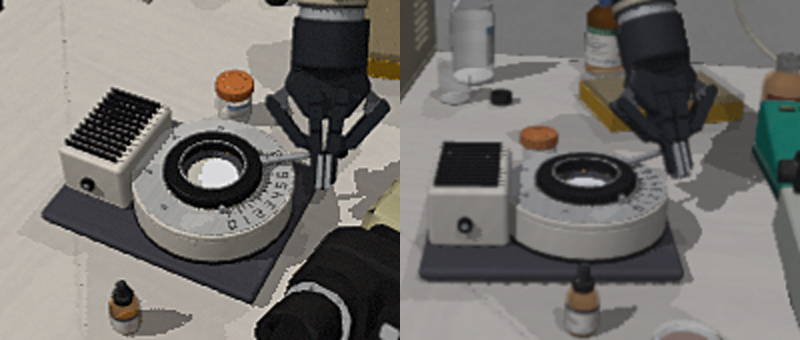

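>>> play_rows(claw=[255,255,255,255,255,255,255,255], travel=[[-0.0017,0.0004,0.002],[-0.0033,0.0006,0.0045],[-0.005,0.0009,0.007],[-0.0065,0.0014,0.01],[-0.0075,0.0017,0.0113],[-0.0082,0.0019,0.0125],[-0.0082,0.0019,0.0125],[-0.0082,0.0019,0.0125]], dr=[[0,0,0],[0,0,0],[0,0,0],[0,0,0],[0,0,0],[0,0,0],[0,0,0],[0,0,0]])

```text
time: 12.85
eef_pos: [0.557, 0.0255, 0.028]
tcp_rot: [0.437, 0.755, -0.244, 0.423]
contact_force: [0.2, 0.3, -0.2]
opening: 0.002
```

```bash
cat > rod.py <<'E'
from h import *
import sys
# rod angle from scene/side: polar strip around axis on plane z=.07 (rod height), r .06-.10
C=np.array([.6548,.0776]); yaw=.112; out=[]
for n in ("scene","side"):
    d=load(n+sys.argv[1]); j=np.linspace(-.2,2.0,800); r=np.linspace(.15,.045,200)
    P=np.array([[C[0]+rr*np.cos(2.304+yaw+t),C[1]+rr*np.sin(2.304+yaw+t),.07] for rr in r for t in j])
    m=proj(d,P).reshape(200,800,2).astype(np.float32)
    im=cv2.remap(d["img"],m[...,0],m[...,1],cv2.INTER_CUBIC)
    for k in range(9):
        x=int((k*.2094+.2)/2.2*799); im[:6,x]=(255,0,0); im[-6:,x]=(255,0,0)
    out.append(im)
cv2.imwrite(f"pics/rod{sys.argv[1]}.png",np.vstack(out)[:,:,::-1])
E
python3 look.py 10; python3 rod.py 10; python3 -c "
from plan import *
for j in np.r_[1.64:1.85:.03]:
    t,dm=tcp(j,1); print(round(j,3),tool(t-s['eef_pos']).round(4).tolist())"
```

```text
t 12.85 q [-0.316  0.457  1.792  0.368  1.336 -1.006] p [0.557  0.0255 0.028 ] f [ 0.16  0.32 -0.16]
[[-0.26   0.867  0.426]
 [ 0.453  0.499 -0.739]
 [-0.853  0.001 -0.523]]
t 12.95 q [-0.316  0.457  1.792  0.368  1.336 -1.006] p [0.557  0.0255 0.028 ] f [0.87 0.46 0.12]
[[-0.26   0.867  0.426]
 [ 0.453  0.499 -0.739]
 [-0.853  0.001 -0.523]]
1.64 [0.0017, -0.0005, -0.0028]
1.67 [0.0, 0.0001, -0.0001]
1.7 [-0.0016, 0.0007, 0.0026]
1.73 [-0.0032, 0.0014, 0.0052]
1.76 [-0.0049, 0.0022, 0.0079]
1.79 [-0.0065, 0.0031, 0.0106]
1.82 [-0.0081, 0.0041, 0.0132]
1.85 [-0.0097, 0.0052, 0.0158]
```

View pics/ab10.png

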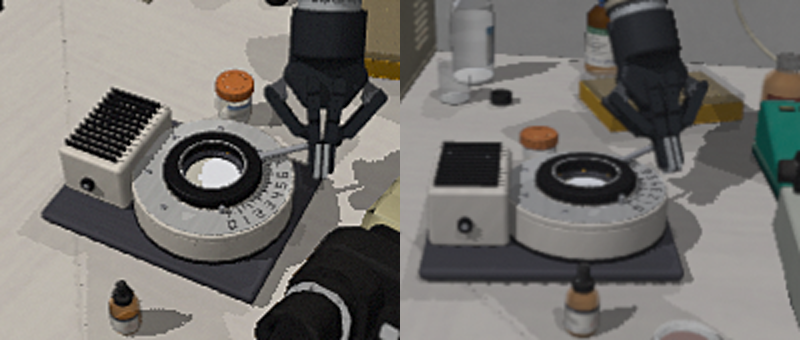

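View pics/rod10.png

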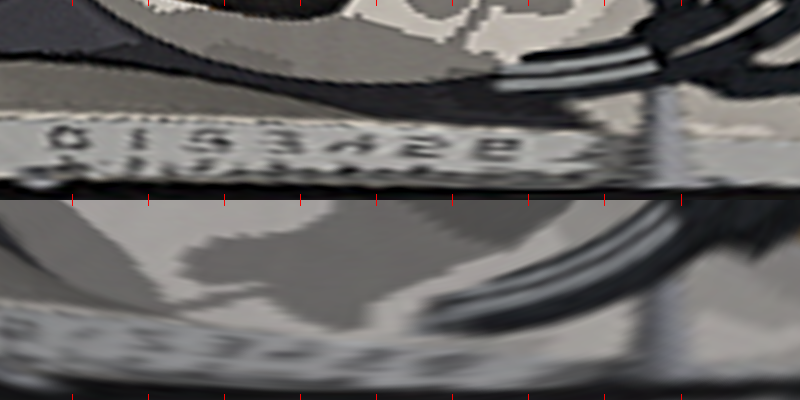

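>>> play_rows(claw=[255,255,255,255,255], travel=[[-0.0008,0.0003,0.0013],[-0.0016,0.0007,0.0026],[-0.0024,0.001,0.0039],[-0.0024,0.001,0.0039],[-0.0024,0.001,0.0039]], dr=[[0,0,0],[0,0,0],[0,0,0],[0,0,0],[0,0,0]])

```text
time: 13.45
eef_pos: [0.5602, 0.0219, 0.028]
tcp_rot: [0.437, 0.755, -0.244, 0.423]
contact_force: [-1.4, 0.2, 0.3]
opening: 0.002
```

>>> play_rows(claw=[255,255,255,255], travel=[[-0.0004,0.0001,0.0006],[-0.0008,0.0003,0.0012],[-0.0008,0.0003,0.0012],[-0.0008,0.0003,0.0012]], dr=[[0,0,0],[0,0,0],[0,0,0],[0,0,0]])

```text
time: 13.85
eef_pos: [0.5612, 0.0208, 0.028]
tcp_rot: [0.437, 0.755, -0.244, 0.423]
contact_force: [-0.6, 0.8, 0.6]
opening: -0.001
```

```bash
python3 look.py 11; python3 rod.py 11; python3 -c "
from plan import *
for j in np.r_[1.64:1.85:.03]:
    t,dm=tcp(j,1); print(round(j,3),tool(t-s['eef_pos']).round(4).tolist())"
```

```text
t 13.85 q [-0.321  0.466  1.78   0.365  1.34  -1.008] p [0.5612 0.0208 0.028 ] f [-0.61  0.8   0.57]
[[-0.26   0.867  0.426]
 [ 0.453  0.499 -0.739]
 [-0.853  0.001 -0.522]]
t 13.95 q [-0.321  0.466  1.78   0.365  1.34  -1.008] p [0.5612 0.0208 0.028 ] f [-0.6   0.67  0.64]
[[-0.26   0.867  0.426]
 [ 0.453  0.499 -0.739]
 [-0.853  0.001 -0.522]]
1.64 [0.005, -0.0018, -0.0081]
1.67 [0.0033, -0.0012, -0.0054]
1.7 [0.0017, -0.0006, -0.0027]
1.73 [0.0, 0.0001, -0.0001]
1.76 [-0.0016, 0.0009, 0.0026]
1.79 [-0.0032, 0.0018, 0.0053]
1.82 [-0.0048, 0.0028, 0.0079]
1.85 [-0.0064, 0.0039, 0.0105]
```

View pics/rod11.png

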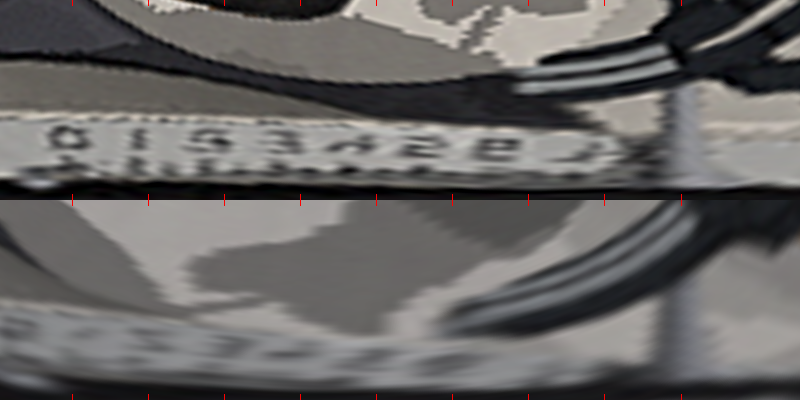

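>>> play_rows(claw=[255,255,255], travel=[[-0.0005,0.0002,0.0009],[-0.0005,0.0002,0.0009],[-0.0005,0.0002,0.0009]], dr=[[0,0,0],[0,0,0],[0,0,0]])

```text
time: 14.25
eef_pos: [0.5619, 0.0199, 0.0279]
tcp_rot: [0.437, 0.755, -0.244, 0.423]
contact_force: [-0.6, 0.9, 1.1]
opening: 0.0
```

>>> play_rows(claw=[255,255,255], travel=[[-0.0005,0.0002,0.0009],[-0.0005,0.0002,0.0009],[-0.0005,0.0002,0.0009]], dr=[[0,0,0],[0,0,0],[0,0,0]])

```text
time: 14.55
eef_pos: [0.5627, 0.0191, 0.0279]
tcp_rot: [0.437, 0.755, -0.244, 0.423]
contact_force: [1.1, 0.7, 0.8]
opening: -0.004
```

>>> play_rows(claw=[255,255,255], travel=[[-0.0005,0.0003,0.0009],[-0.0005,0.0003,0.0009],[-0.0005,0.0003,0.0009]], dr=[[0,0,0],[0,0,0],[0,0,0]])

```text
time: 14.85
eef_pos: [0.563, 0.0188, 0.0279]
tcp_rot: [0.437, 0.756, -0.244, 0.423]
contact_force: [-1.5, 3.4, 1.0]
opening: 0.005
```

>>> play_rows(claw=[255,255,255], travel=[[-0.0005,0.0003,0.0009],[-0.0005,0.0003,0.0009],[-0.0005,0.0003,0.0009]], dr=[[0,0,0],[0,0,0],[0,0,0]])

```text
time: 15.15
eef_pos: [0.5631, 0.0188, 0.0279]
tcp_rot: [0.437, 0.756, -0.244, 0.422]
contact_force: [-3.8, 4.4, 1.8]
opening: -0.001
```

```bash
python3 look.py 12; python3 rod.py 12
```

```text
t 15.15 q [-0.323  0.472  1.772  0.365  1.346 -1.01 ] p [0.5631 0.0188 0.0279] f [-3.8   4.41  1.81]
[[-0.263  0.866  0.425]
 [ 0.455  0.5   -0.737]
 [-0.851 -0.001 -0.525]]
```

View pics/rod12.png

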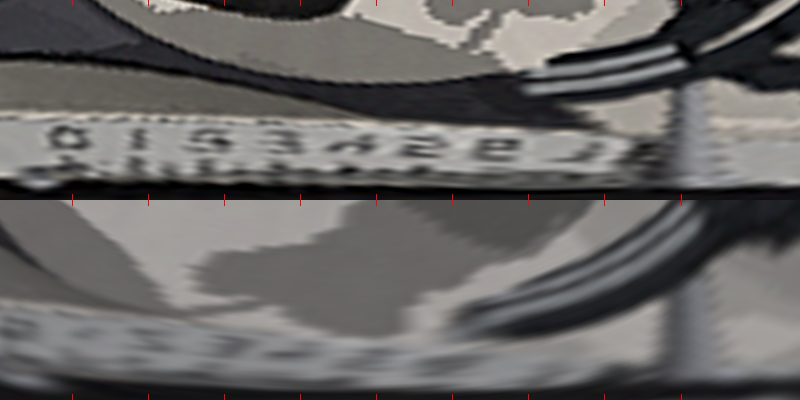

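View pics/ab12.png

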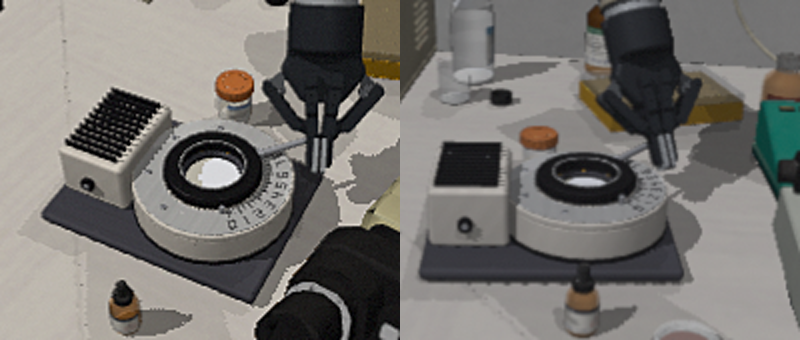

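At the stop: the rod reads ≈1.69 and the force rose to 6 N. Next I back off, go over, and come down on the other side.

```bash
python3 - <<'E'
from plan import *
th=2.304+yaw+1.68; n=np.r_[np.sin(th),-np.cos(th),0]
b=s["eef_pos"]+.012*n; print("back",tool(b-s["eef_pos"])); b[2]=.1; print("up",tool(b-s["eef_pos"]))
t,dm=tcp(1.69,-1,.012); print(t,dm); 
for z in (.1,.028): t[2]=z; print(z,tool(t-s["eef_pos"]))
E
```

```text
t 15.25 q [-0.323  0.472  1.772  0.365  1.346 -1.01 ] p [0.5631 0.0188 0.0279] f [-2.62  3.76  1.62]
[[-0.263  0.866  0.425]
 [ 0.455  0.5   -0.737]
 [-0.851 -0.001 -0.525]]
back [ 0.0057 -0.005  -0.0093]
up [-0.0556 -0.0051 -0.0472]
[ 0.60994522 -0.0117225   0.028     ] 0.09517775556213705
0.1 [-0.0875  0.0253  0.0045]
0.028 [-0.0263  0.0254  0.0423]
```

>>> play_rows(claw=[255,255,255,255,255,255,255,255,255,255,255], travel=[[0.003,-0.0025,-0.0045],[0.0057,-0.005,-0.009],[-0.01,-0.005,-0.018],[-0.025,-0.005,-0.028],[-0.04,-0.005,-0.038],[-0.0556,-0.005,-0.047],[-0.066,0.005,-0.03],[-0.077,0.015,-0.013],[-0.0875,0.0253,0.0045],[-0.0875,0.0253,0.0045],[-0.0875,0.0253,0.0045]], dr=[[0,0,0],[0,0,0],[0,0,0],[0,0,0],[0,0,0],[0,0,0],[0,0,0],[0,0,0],[0,0,0],[0,0,0],[0,0,0]])

```text
time: 16.35
eef_pos: [0.6101, -0.0119, 0.1009]
tcp_rot: [0.437, 0.756, -0.244, 0.422]
contact_force: [-0.9, -0.2, -0.4]
opening: -0.001
```

```bash
python3 look.py 13; python3 rod.py 13; python3 - <<'E'
from plan import *
t,dm=tcp(1.69,-1,.012); print(tool(t-s["eef_pos"]))
E
```

```text
t 16.35 q [-0.343  0.47   1.617  0.347  1.499 -0.971] p [ 0.6101 -0.0119  0.1009] f [-0.85 -0.16 -0.41]
[[-0.262  0.866  0.425]
 [ 0.455  0.5   -0.737]
 [-0.851 -0.    -0.525]]
scene [345.2 196.3] [ 7  7 37] ball [ 0.5773 -0.0331] r 0.1352 ang 4.102 joint 1.686
t 16.45 q [-0.343  0.47   1.619  0.347  1.499 -0.971] p [ 0.6092 -0.0112  0.1004] f [0.21 0.06 1.02]
[[-0.264  0.866  0.425]
 [ 0.455  0.5   -0.737]
 [-0.851 -0.001 -0.526]]
[0.0612 0.0004 0.0387]
```

View pics/ab13.png

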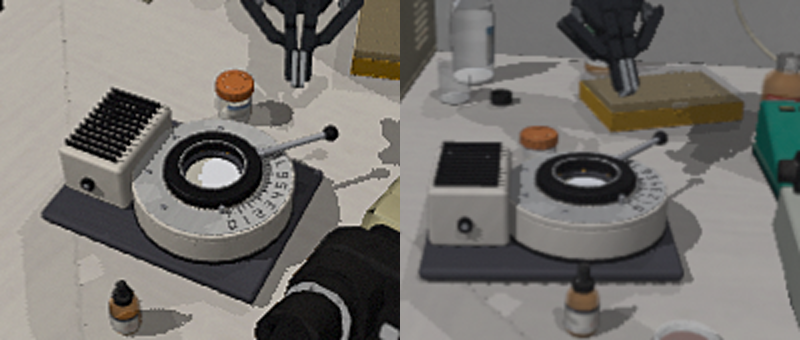

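>>> play_rows(claw=[255,255,255,255,255,255,255], travel=[[0.012,0,0.008],[0.024,0,0.0155],[0.036,0,0.023],[0.048,0,0.031],[0.061,0,0.0387],[0.061,0,0.0387],[0.061,0,0.0387]], dr=[[0,0,0],[0,0,0],[0,0,0],[0,0,0],[0,0,0],[0,0,0],[0,0,0]])

```text
time: 17.15
eef_pos: [0.6093, -0.0118, 0.0274]
tcp_rot: [0.436, 0.757, -0.244, 0.421]
contact_force: [0.6, -0.3, 0.5]
opening: 0.001
```

```bash
python3 look.py 14; python3 - <<'E'
from plan import *
for j in np.r_[1.66:.5:-.06]:
    t,dm=tcp(j,-1); print(round(j,3),t.round(4),round(dm,4),tool(t-s["eef_pos"]).round(4).tolist())
E
```

```text
t 17.15 q [-0.344  0.565  1.634  0.352  1.396 -1.009] p [ 0.6093 -0.0118  0.0274] f [ 0.62 -0.34  0.5 ]
[[-0.265  0.866  0.424]
 [ 0.455  0.5   -0.737]
 [-0.85  -0.002 -0.527]]
scene [345.2 196.4] [ 7  8 40] ball [ 0.5771 -0.0329] r 0.1351 ang 4.1 joint 1.684
side [330.9 198.5] [ 6  7 28] ball [ 0.5765 -0.0332] r 0.1356 ang 4.097 joint 1.681
t 17.25 q [-0.344  0.564  1.633  0.352  1.396 -1.009] p [ 0.6102 -0.0122  0.0288] f [-0.72 -0.4   0.53]
[[-0.263  0.866  0.426]
 [ 0.455  0.5   -0.737]
 [-0.851 -0.    -0.525]]
1.66 [ 0.5968 -0.0035  0.028 ] 0.0922 [0.0081, -0.0073, -0.0117]
1.6 [ 5.903e-01 -3.000e-04  2.800e-02] 0.0924 [0.0113, -0.0113, -0.0168]
1.54 [0.584  0.0034 0.028 ] 0.0928 [0.0146, -0.0149, -0.0222]
1.48 [0.5779 0.0074 0.028 ] 0.0932 [0.0181, -0.0182, -0.0278]
1.42 [0.572 0.012 0.028] 0.0937 [0.0216, -0.021, -0.0336]
1.36 [0.5665 0.0169 0.028 ] 0.0943 [0.0254, -0.0234, -0.0397]
1.3 [0.5612 0.0222 0.028 ] 0.095 [0.0292, -0.0253, -0.0458]
1.24 [0.5564 0.0277 0.028 ] 0.0958 [0.0329, -0.0267, -0.0519]
1.18 [0.5525 0.0322 0.028 ] 0.0967 [0.036, -0.0278, -0.0569]
1.12 [0.5489 0.037  0.028 ] 0.0977 [0.0391, -0.0285, -0.0619]
1.06 [0.5456 0.042  0.028 ] 0.0988 [0.0423, -0.0289, -0.067]
1.0 [0.5424 0.0472 0.028 ] 0.0986 [0.0455, -0.029, -0.0722]
0.94 [0.5396 0.0527 0.028 ] 0.0979 [0.0487, -0.0287, -0.0775]
0.88 [0.537  0.0584 0.028 ] 0.0971 [0.052, -0.0281, -0.0828]
0.82 [0.5347 0.0643 0.028 ] 0.0964 [0.0553, -0.0271, -0.0881]
0.76 [0.5328 0.0705 0.028 ] 0.0957 [0.0585, -0.0257, -0.0935]
0.7 [0.5312 0.0768 0.028 ] 0.095 [0.0618, -0.024, -0.0988]
0.64 [0.53   0.0832 0.028 ] 0.0944 [0.0651, -0.0218, -0.1041]
0.58 [0.5292 0.0898 0.028 ] 0.0939 [0.0683, -0.0192, -0.1093]
0.52 [0.5287 0.0965 0.028 ] 0.0934 [0.0714, -0.0162, -0.1144]
```

View pics/ab14.png

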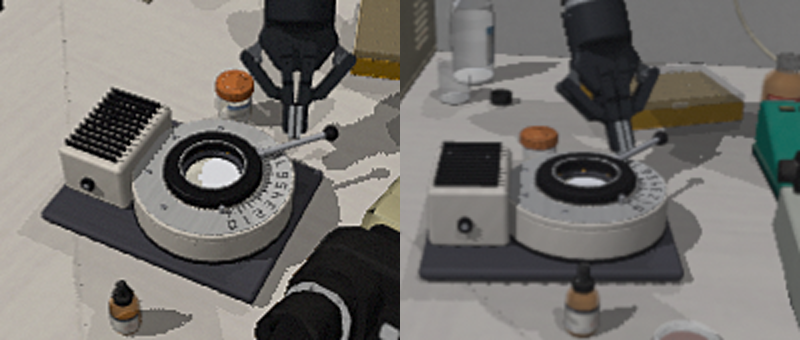

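>>> play_rows(claw=[255,255,255,255,255,255,255,255,255,255,255,255,255,255,255,255,255,255], travel=[[0.004,-0.0035,-0.006],[0.008,-0.0073,-0.0117],[0.0097,-0.0093,-0.0143],[0.0113,-0.0113,-0.0168],[0.013,-0.013,-0.0195],[0.0146,-0.0149,-0.0222],[0.0163,-0.0165,-0.025],[0.0181,-0.0182,-0.0278],[0.0198,-0.0196,-0.0307],[0.0216,-0.021,-0.0336],[0.0235,-0.0222,-0.0367],[0.0254,-0.0234,-0.0397],[0.0273,-0.0243,-0.0428],[0.0292,-0.0253,-0.0458],[0.031,-0.026,-0.0489],[0.0329,-0.0267,-0.0519],[0.036,-0.0278,-0.0569],[0.036,-0.0278,-0.0569]], dr=[[0,0,0],[0,0,0],[0,0,0],[0,0,0],[0,0,0],[0,0,0],[0,0,0],[0,0,0],[0,0,0],[0,0,0],[0,0,0],[0,0,0],[0,0,0],[0,0,0],[0,0,0],[0,0,0],[0,0,0],[0,0,0]])

```text
time: 19.05
eef_pos: [0.5516, 0.0329, 0.028]
tcp_rot: [0.436, 0.757, -0.244, 0.421]
contact_force: [-0.6, 0.7, -0.1]
opening: -0.004
```

```bash
python3 look.py 15; python3 - <<'E'
from plan import *
for j in np.r_[1.18:.5:-.06]:
    t,dm=tcp(j,-1); print(round(j,3),tool(t-s["eef_pos"]).round(4).tolist())
E
```

```text
t 19.05 q [-0.307  0.448  1.806  0.372  1.333 -1.003] p [0.5516 0.0329 0.028 ] f [-0.61  0.68 -0.07]
[[-0.264  0.866  0.426]
 [ 0.455  0.501 -0.736]
 [-0.85  -0.001 -0.526]]
scene [352.2 217.4] [ 8  8 45] ball [0.5366 0.0137] r 0.1343 ang 3.637 joint 1.221
side [350.2 208.4] [ 6  6 30] ball [0.5363 0.0156] r 0.1338 ang 3.624 joint 1.208
t 19.15 q [-0.308  0.449  1.805  0.372  1.333 -1.003] p [0.5519 0.0326 0.0281] f [-0.4  -0.62 -0.1 ]
[[-0.264  0.866  0.425]
 [ 0.455  0.501 -0.737]
 [-0.851 -0.001 -0.526]]
1.18 [-0.0002, 0.0003, 0.0005]
1.12 [0.0029, -0.0004, -0.0045]
1.06 [0.006, -0.0008, -0.0096]
1.0 [0.0093, -0.0009, -0.0148]
0.94 [0.0125, -0.0006, -0.0201]
0.88 [0.0158, 0.0, -0.0254]
0.82 [0.0191, 0.001, -0.0307]
0.76 [0.0224, 0.0024, -0.036]
0.7 [0.0257, 0.0042, -0.0413]
0.64 [0.0289, 0.0063, -0.0466]
0.58 [0.0321, 0.0089, -0.0518]
0.52 [0.0353, 0.0119, -0.0569]
```

View pics/ab15.png

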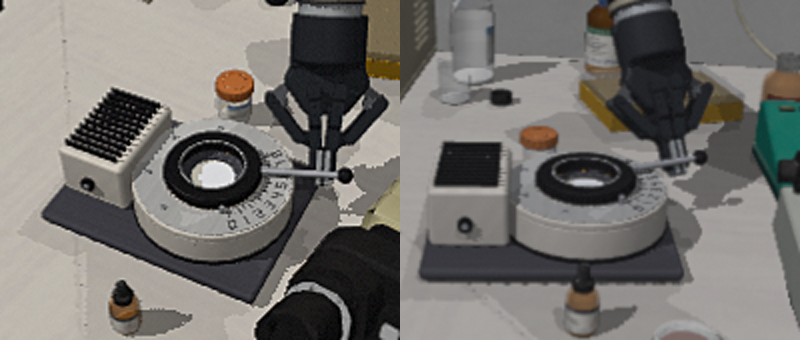

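>>> play_rows(claw=[255,255,255,255,255,255,255,255,255,255,255,255,255,255,255,255], travel=[[0.0014,-0.0002,-0.002],[0.0029,-0.0004,-0.0045],[0.0045,-0.0006,-0.007],[0.006,-0.0008,-0.0096],[0.0077,-0.0009,-0.0122],[0.0093,-0.0009,-0.0148],[0.0109,-0.0008,-0.0175],[0.0125,-0.0006,-0.02],[0.0142,-0.0003,-0.0228],[0.0158,0,-0.0254],[0.0175,0.0005,-0.028],[0.0191,0.001,-0.0307],[0.0208,0.0017,-0.0334],[0.0224,0.0024,-0.036],[0.0246,0.0036,-0.0395],[0.0246,0.0036,-0.0395]], dr=[[0,0,0],[0,0,0],[0,0,0],[0,0,0],[0,0,0],[0,0,0],[0,0,0],[0,0,0],[0,0,0],[0,0,0],[0,0,0],[0,0,0],[0,0,0],[0,0,0],[0,0,0],[0,0,0]])

```text
time: 20.75
eef_pos: [0.5312, 0.0753, 0.0279]
tcp_rot: [0.436, 0.757, -0.243, 0.421]
contact_force: [0.2, 0.1, -0.9]
opening: 0.001
```

```bash
python3 look.py 16; python3 - <<'E'
from plan import *
for j in np.r_[.76:.5:-.03]:
    t,dm=tcp(j,-1); print(round(j,3),tool(t-s["eef_pos"]).round(4).tolist())
E
```

```text
t 20.75 q [-0.25   0.404  1.87   0.4    1.299 -0.968] p [0.5312 0.0753 0.0279] f [ 0.2   0.1  -0.92]
[[-0.265  0.865  0.426]
 [ 0.455  0.501 -0.736]
 [-0.85  -0.001 -0.527]]
side [359.2 219.9] [ 7  7 40] ball [0.5214 0.0699] r 0.1336 ang 3.2 joint 0.784
t 20.85 q [-0.25   0.405  1.869  0.4    1.3   -0.968] p [0.5313 0.0751 0.0279] f [ 0.1  -0.02 -0.89]
[[-0.265  0.865  0.425]
 [ 0.455  0.501 -0.736]
 [-0.85  -0.002 -0.527]]
0.76 [-0.0025, -0.0011, 0.0039]
0.73 [-0.0009, -0.0002, 0.0013]
0.7 [0.0008, 0.0007, -0.0014]
0.67 [0.0024, 0.0017, -0.004]
0.64 [0.004, 0.0029, -0.0067]
0.61 [0.0057, 0.0041, -0.0093]
0.58 [0.0073, 0.0055, -0.0119]
0.55 [0.0089, 0.0069, -0.0144]
0.52 [0.0104, 0.0085, -0.017]
```

View pics/ab16.png

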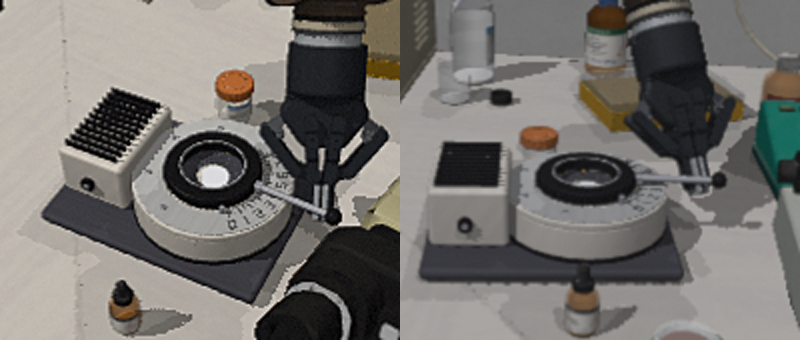

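>>> play_rows(claw=[255,255,255,255,255,255], travel=[[0.0008,0.0007,-0.0014],[0.0024,0.0017,-0.004],[0.004,0.0029,-0.0067],[0.0057,0.0041,-0.0093],[0.0063,0.0046,-0.0102],[0.0063,0.0046,-0.0102]], dr=[[0,0,0],[0,0,0],[0,0,0],[0,0,0],[0,0,0],[0,0,0]])

```text
time: 21.45
eef_pos: [0.5291, 0.0881, 0.028]
tcp_rot: [0.436, 0.757, -0.243, 0.421]
contact_force: [1.2, -0.9, -1.1]
opening: 0.002
```

```bash
python3 look.py 17;python3 rod.py 17; python3 - <<'E'
from plan import *
for j in np.r_[.64:.48:-.03]:
    t,dm=tcp(j,-1); print(round(j,3),tool(t-s["eef_pos"]).round(4).tolist())
E
```

```text
t 21.45 q [-0.23   0.399  1.877  0.41   1.292 -0.955] p [0.5291 0.0881 0.028 ] f [ 1.23 -0.91 -1.11]
[[-0.266  0.865  0.425]
 [ 0.455  0.502 -0.736]
 [-0.85  -0.002 -0.527]]
side [359.8 223.2] [ 8  7 42] ball [0.5216 0.0849] r 0.1334 ang 3.087 joint 0.671
t 21.55 q [-0.23   0.399  1.877  0.41   1.292 -0.955] p [0.5289 0.088  0.0279] f [ 0.3  -0.49 -0.32]
[[-0.266  0.865  0.425]
 [ 0.456  0.501 -0.736]
 [-0.85  -0.002 -0.528]]
0.64 [-0.0025, -0.0016, 0.0038]
0.61 [-0.0008, -0.0004, 0.0012]
0.58 [0.0008, 0.001, -0.0014]
0.55 [0.0024, 0.0024, -0.004]
0.52 [0.0039, 0.004, -0.0065]
0.49 [0.0055, 0.0056, -0.009]
```

View pics/rod17.png

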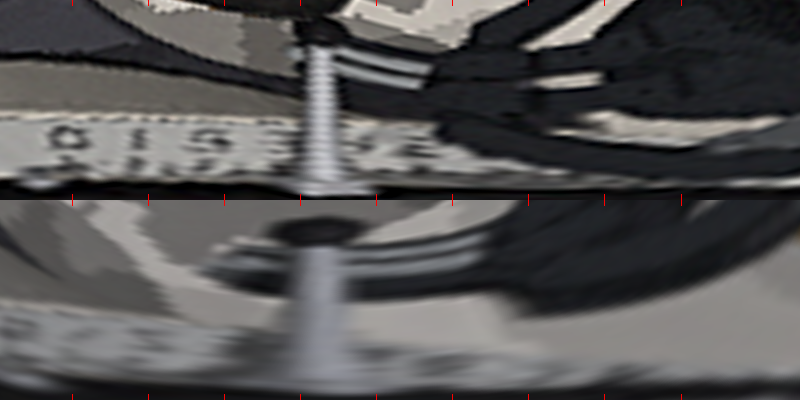

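>>> play_rows(claw=[255,255,255,255,255], travel=[[0.0008,0.001,-0.0014],[0.0018,0.0018,-0.003],[0.0018,0.0018,-0.003],[0.0018,0.0018,-0.003],[0.0018,0.0018,-0.003]], dr=[[0,0,0],[0,0,0],[0,0,0],[0,0,0],[0,0,0]])

```text
time: 22.05
eef_pos: [0.5287, 0.092, 0.028]
tcp_rot: [0.436, 0.758, -0.243, 0.421]
contact_force: [0.5, 0.0, 0.2]
opening: 0.004
```

```bash
python3 look.py 18; python3 - <<'E'
from plan import *
p=s["eef_pos"]; n=np.array([-.1,-.995,0])
for w in (p+.02*n, p+.02*n+[0,0,.06], p+[.06,-.12,.2]): print(tool(w-p))
print("z30",(M.T@[0,0,1]).round(3))
E
```

```text
t 22.05 q [-0.224  0.398  1.878  0.413  1.291 -0.95 ] p [0.5287 0.092  0.028 ] f [0.47 0.04 0.24]
[[-0.266  0.865  0.425]
 [ 0.456  0.501 -0.735]
 [-0.849 -0.002 -0.528]]
side [359.4 224. ] [ 9 10 49] ball [0.5226 0.0889] r 0.1327 ang 3.056 joint 0.64
t 22.15 q [-0.224  0.398  1.878  0.413  1.291 -0.95 ] p [0.5287 0.092  0.028 ] f [ 0.63 -0.69 -0.27]
[[-0.266  0.865  0.425]
 [ 0.456  0.501 -0.735]
 [-0.849 -0.002 -0.528]]
[-0.0085 -0.0117  0.0138]
[-0.0595 -0.0118 -0.0179]
[-0.2405 -0.0086  0.0082]
z30 [-0.849 -0.002 -0.528]
```

>>> play_rows(claw=[255,255,255,255,255,255,255,255,255,255,255,255,255,255], travel=[[-0.004,-0.006,0.007],[-0.0085,-0.0117,0.0138],[-0.025,-0.012,0.004],[-0.042,-0.012,-0.007],[-0.06,-0.012,-0.018],[-0.09,-0.011,-0.014],[-0.12,-0.011,-0.01],[-0.15,-0.01,-0.005],[-0.18,-0.01,0],[-0.21,-0.009,0.004],[-0.24,-0.009,0.008],[-0.24,-0.009,0.008],[-0.24,-0.009,0.008],[-0.24,-0.009,0.008]], dr=[[0,0,0],[0,0,0],[0,0,0],[0,0,0],[0,0,0],[0,0,0],[0,0,0],[0,0,0],[0,0,0],[0,0,0],[0,0,0],[0,0,0],[0,0,0],[0,0,0]])

```text
time: 23.55
eef_pos: [0.5868, -0.0271, 0.2257]
tcp_rot: [0.436, 0.758, -0.244, 0.419]
contact_force: [1.1, 0.5, -0.3]
opening: -0.003
```

```bash
python3 look.py 19; python3 rod.py 19; python3 - <<'E'
from st import *
d=vision.read_camera("wrist"); cv2.imwrite("pics/wrist19.png",d["img"][:,:,::-1]); np.savez("wrist19.npz",**d)
E
```

```text
t 23.55 q [-0.376  0.31   1.588  0.335  1.695 -0.936] p [ 0.5868 -0.0271  0.2257] f [ 1.11  0.48 -0.31]
[[-0.269  0.865  0.423]
 [ 0.457  0.502 -0.735]
 [-0.848 -0.004 -0.53 ]]
side [359.5 224.1] [ 8  7 39] ball [0.5224 0.0892] r 0.1329 ang 3.054 joint 0.638
t 23.65 q [-0.376  0.31   1.588  0.335  1.695 -0.936] p [ 0.5868 -0.0268  0.2258] f [0.63 0.27 0.06]
[[-0.269  0.865  0.424]
 [ 0.457  0.502 -0.734]
 [-0.848 -0.004 -0.53 ]]
```

View pics/wrist19.png

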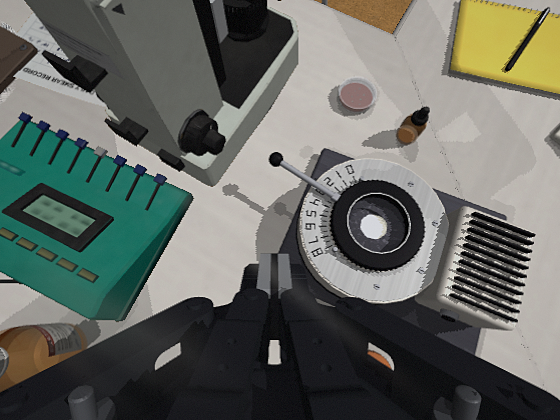

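View pics/ab19.png

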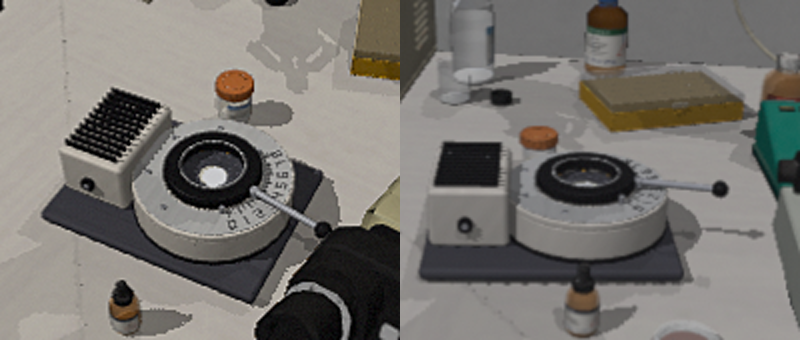

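View pics/rod19.png

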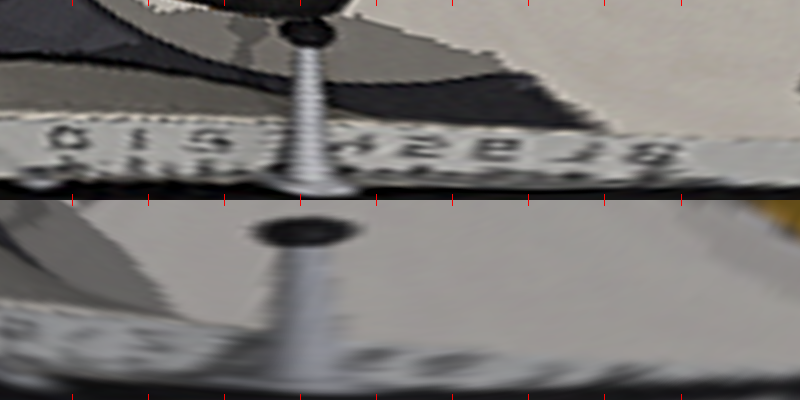

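```bash
python3 - <<'E'
from h import *
C=np.array([.6548,.0776])
d=load("wrist19"); V=d["img"].max(2)
def blob(d,q,w=14,th=55):
    V=d["img"].max(2); x,y=map(int,q); n,l,s,c=cv2.connectedComponentsWithStats((V[y-w:y+w,x-w:x+w]<th).astype(np.uint8)); j=l[w,w]; return c[j]+[x-w,y-w],s[j]
c,s=blob(d,(276,159)); b=ray(d,[c],.07)[0,:2]; print("ball wrist",c,s,b,np.hypot(*(b-C)),np.arctan2(*(b-C)[::-1]))
# polar strip z=.062 for ticks
for z,nm in ((.062,"a"),(.07,"b")):
    th=np.linspace(2.2,4.4,800); r=np.linspace(.14,.045,240)
    P=np.array([[C[0]+q*np.cos(t),C[1]+q*np.sin(t),z] for q in r for t in th]); m=proj(d,P).reshape(240,800,2).astype(np.float32)
    im=cv2.remap(d["img"],m[...,0],m[...,1],cv2.INTER_CUBIC)
    for k in range(9): x=int((2.304+.112+.2094*k-2.2)/2.2*799); im[:8,x]=(255,0,0); im[-8:,x]=(255,0,0)
    cv2.imwrite(f"/tmp/{nm}.png",im[:,:,::-1])
cv2.imwrite("pics/pol19.png",np.vstack([cv2.imread("/tmp/a.png"),cv2.imread("/tmp/b.png")]))
e=load("scene19"); c,s=blob(e,(341,245),10,50); b=ray(e,[c],.07)[0,:2]; print("ball scene",c,s,np.hypot(*(b-C)),np.arctan2(*(b-C)[::-1])-2.416)
# things moved? compare scene0 vs scene19 at objects
a=load("scene0"); 
for nm,(x,y) in dict(dish=(275,322),bottle=(242,284),jar=(297,175),lamp=(238,200),foot=(220,240)).items():
    A=a["img"][y-20:y+20,x-20:x+20].astype(np.float32).mean(2); B=e["img"][y-20:y+20,x-20:x+20].astype(np.float32).mean(2)
    print(nm,cv2.phaseCorrelate(A,B))
E
```

```text
ball wrist [275.41134752 158.59574468] [  7   7  14  15 141] [0.52091061 0.08954148] 0.13442085791953148 3.0526388629598067
ball scene [343.95945946 248.08108108] [  6   6  14  14 148] 0.142577019193079 0.6182395859047922
dish ((-0.03206847035515281, -0.014312905754110261), 0.9868647104501724)
bottle ((0.0024947873402325627, -0.06189461602083668), 0.9533506453037262)
jar ((0.09892855611881402, -0.08216572807648248), 0.8373364029824734)
lamp ((-0.018206394428915473, 0.017381371321103956), 0.9866309887170792)
foot ((0.04756101991875994, 0.017402537316240085), 0.9738374188542366)
```

View pics/pol19.png

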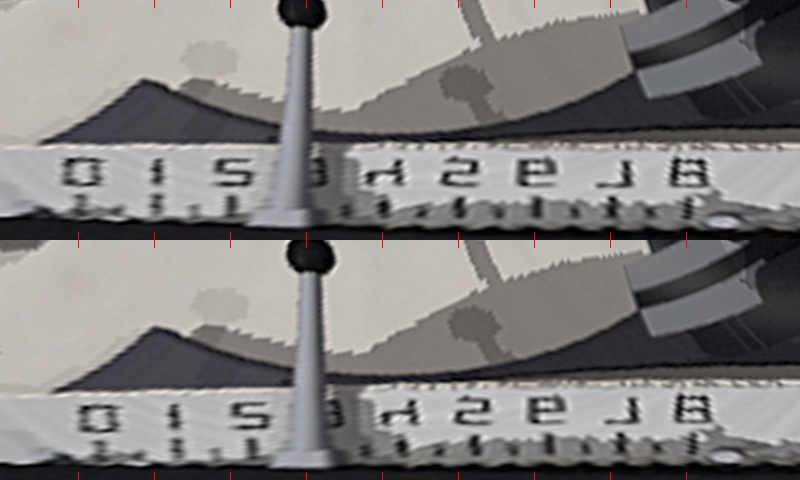

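```bash
python3 - <<'E'
from plant import ctrl
s=ctrl.get_state(); print(s["time"],s["contact_force"],s["dq"].round(4)); print(ctrl.sign_off())
E
```

```text
23.7 [ 0.49383041 -0.17053011 -0.16079479] [-0.0002 -0.0031 -0.0135  0.0005  0.0026  0.0016]
the job is handed in; nothing more can be done
None
```

I pushed the lever to the wide-open stop at 8 with shut fingers, pushed it back to figure 3 from the other side, then lifted the hand away. I handed the job in at 23.7 s; sign-off gave no verdict.

**At the stop:** the lever read 1.68–1.69 rad (nominal 1.676) and the measured force rose to about 6 N.

**At figure 3:**
- **Wrist and side cameras:** the ball reads 0.637–0.638 rad. Allowing for the small bias seen at the stop and at the scale lines, the lever is at about 0.63, against 0.628 wanted.
- **Scene camera:** it disagreed. The ball blob there ran into the black microscope, giving 0.618 at an implausible radius. The rod itself in that view read about 0.645 before correcting its own bias of about 0.02.

**Base and other things:** the base, dish, bottle and jar moved less than 0.2 px between the first and last scene pictures. The hand was clear at the end, with the force at noise level.

**What went wrong on the way:** the real fingertip was about 26 mm behind the reported TCP. On my first push it rode over the lever at about 1.10 rad, with forces near 5 N. I went back to the other side of the lever, worked 27 mm lower, and the rest went as planned.

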